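# Empty a controller's card cage with the eject probe

### The job

Take all the control cards out of the controller's card cage and stand them upright, one to a slot and right down, in the foam carrier. Each card sits sunk in its pocket: take the spring-tipped probe, slide its tip lightly along the guide slot beside the card until it drops into the hidden hole of the cam slide, drag the slide towards the robot to its stop so that the card rises, and then pull the card up by its grip bar. Leave the probe standing in its wooden stand, do not drop a card on the table or force the probe, and do not push the other parts about.

Things in the scene. Friction and masses are not known exactly. Their poses are not given: they have to be found in the camera images.
- cage: controller's card cage, grey sheet-metal box 108 mm deep (its x, away from the robot), 206 mm wide (y), 85 mm high, screwed down; origin: centre of its underside. Top plate 4 mm thick with four card pockets 13 x 68 mm at x = 0, y = -63.5, -13.5, 36.5 and 86.5 mm, and a guide slot 25 mm to the right (-y) of each. Under each slot a greased steel cam slide lies 4 mm below the plate's top, covering the whole slot at the start.
- slot1 (a point): middle of guide slot 1 (right-most, y = -88.5 mm in the cage's frame), at the top of the plate. The slot is 9 mm wide and runs along the cage's x from 30 mm behind this point (+x) to 24 mm in front (-x). Its slide has one hole, 8 mm long, as wide as the slot, 8 mm deep; its place is not given: centre 8 to 22 mm behind (+x of) this point, other in each slot and start.
- slot2 (a point): same for guide slot 2 (y = -38.5 mm). A tip in a slide's hole drags the slide along -x (5 to 8 N); it stays where left and stops with the hole 18 mm in front of the slot's middle. Its cam lifts the card over the last 26 mm, by 18 mm at the stop: the card's bar then stands 17 mm above the plate. A tip pressed lightly (under 2.5 N) slides over it without moving it.
- slot3 (a point): same for guide slot 3 (y = 11.5 mm). When a slide is at its stop, its end sticks 12 mm out of the cage's front.
- slot4 (a point): same for guide slot 4 (left-most, y = 61.5 mm)
- card1_c (a point): centre of control card 1 (all alike): upright circuit board 64 mm wide (x), 70 mm high (z), 4 mm thick (y); along its top edge a black grip bar 64 x 10 x 14 mm (21 to 35 mm above this point); at its foot a connector 50 x 9 x 8 mm; about 90 g. At the start in the pocket by slot 1, its bar 1 mm below the plate, out of reach of fingers. May be absent.
- card2_c (a point): same for card 2, in the pocket by slot 2
- card3_c (a point): same for card 3, in the pocket by slot 3
- card4_c (a point): same for card 4, in the pocket by slot 4
- card1: card 1 again, origin at the centre of its foot, 35 mm below card1_c
- card2: card 2 again, origin at the centre of its foot
- card3: card 3 again, origin at the centre of its foot
- card4: card 4 again, origin at the centre of its foot
- carrier: loose grey foam transport block 100 (x) x 170 (y) x 55 mm high, 0.5 kg; origin: centre of its underside. Four slots 17 mm wide (y), 73 mm long (x), 43 mm deep (floor 12 mm above the table), at y = -60, -20, 20 and 60 mm, open at the top. A card right down in one has its centre 47 mm above the table.
- probe_grip (a point): on the axis of the spring-tipped probe, in its square black handle (16 x 16 mm, sides along this point's x and y, from 24 mm below to 36 mm above). Below: flange 26 mm wide, 4 mm thick (24 to 28 mm below), steel sleeve 10 mm thick to 44 mm below, round-nosed needle 5 mm thick to 64 mm below when out. 0.1 kg. Stands in the stand's middle hole at the start.
- probe: the probe again, origin at the end of its needle when that is fully out
- probe_tip (a joint): how far the probe's sprung needle is pushed back into its sleeve, m: 0 out, 0.010 at its stop (1 N at 0, 2.4 N just before the stop). It jumps back towards 0 when the needle drops into a hole.
- stand_mid (a point): mouth of the middle hole of the probe's stand, a fixed wooden block 52 (x) x 130 (y) x 50 mm high, level with its top. Three equal holes 15 mm wide, 42 mm deep, 42 mm apart in a row along this point's y. The probe hangs in one by its flange; probe_grip is then 28 mm above the mouth.
- valve: solenoid valve 46 x 66 x 90 mm standing behind the cage; bystander
- contactor2: contactor 58 x 50 x 70 mm with two copper studs; bystander
- relay_l: relay, a black 27 mm cube 33 mm high; bystander
Things that resemble listed ones, but are neither listed nor needed, are in the scene too. Leave any turquoise look-alike of the card3 alone.

How it is judged:
At the end, for the whole second after the job is handed in: Every card present stands in a foam slot, on its floor (centre 41 to 54 mm above the carrier's underside, within 15 mm of mid-slot), tilted under 0.35 rad, at rest; the probe stands in a hole of its stand, within 0.2 rad of upright and 6 mm of resting on its flange; the carrier stands flat (z of card1_c in the frame of carrier between 0.041 and 0.054 m and x of card1_c in the frame of carrier between -0.015 and 0.015 m and y of card1_c in the frame of carrier between -0.075 and 0.075 m and angle between each of card1_c, card2_c, card3_c, card4_c's own z axis and vertical below 0.35 rad and linear speed of each of card1, card2, card3, card4, probe below 0.03 m/s and z of card2_c in the frame of carrier between 0.041 and 0.054 m and x of card2_c in the frame of carrier between -0.015 and 0.015 m and y of card2_c in the frame of carrier between -0.075 and 0.075 m and z of card3_c in the frame of carrier between 0.041 and 0.054 m and x of card3_c in the frame of carrier between -0.015 and 0.015 m and y of card3_c in the frame of carrier between -0.075 and 0.075 m and z of card4_c in the frame of carrier between 0.041 and 0.054 m and x of card4_c in the frame of carrier between -0.015 and 0.015 m and y of card4_c in the frame of carrier between -0.075 and 0.075 m and angle between probe_grip's own z axis and vertical below 0.2 rad and z of probe_grip in the frame of stand_mid between 0.022 and 0.034 m and x of probe_grip in the frame of stand_mid between -0.01 and 0.01 m and y of probe_grip in the frame of stand_mid between -0.052 and 0.052 m and angle between carrier's own z axis and vertical below 0.1 rad); the robot touches nothing.
It fails at once if a control card is dropped on the table (height (world z) of any of card1_c, card2_c, card3_c, card4_c below 0.03 m).
It fails at once if the probe is forced: more than 40 N between it and the cage (contact force between probe and cage above 40 N).
It fails at once if a bystander is moved by more than 3 cm (distance of any of valve, contactor2, relay_l from where it was at the start of the episode above 0.03 m).
Of card1, card2, card3, card4 only 3 to 4 are there at a start; the rules pass over those that are not, and their reading is None.
At some moment in a run one of carrier may be knocked a few centimetres aside while the robot is not near it.
It also fails if it takes over 208 s, if anything falls off the work surface, if the arm or the gripper's body presses on something with over 40 N, if the wrist force passes 120 N, or if a joint passes its speed limit or range.

### The arm

A 7-joint arm with a two-finger parallel gripper is mounted at the origin on a cart in front of the work surface, level with it; the furniture and walls round the work are solid. World frame = base frame: x ahead of the robot, y to its left, z up, the work surface at z = 0. Lengths are in m, angles in rad, forces in N, time in s.
With the tool pointing down it reaches from about 0.4 to 0.875 m from the base axis. Payload 19.3 kg.
Tool frame: the origin (TCP) lies at the very end of the fingers, on their centre line; the grasp point (between the pads) lies 19 mm behind it; z points along the fingers, y is the line along which they close (so a half turn about z gives the same grasp; the last joint's range is limited). The gripper opens to 85 mm and grips with 20 to 120 N. Pads are 22 mm wide; open, the fingers measure 114 mm over their backs; the gripper's body (76 mm by 85 mm) begins 54 mm behind the grasp point. The pads swing forward as they close: fully open they stand 13 mm farther back than shut.
Start: joints at [1.184, 0.521, -0.036, 1.599, 0.021, 1.021, -0.113], TCP at [0.195, -0.594, 0.231] pointing down, gripper open.
Joint ranges: [-2.91, 2.91], [-0.3, 2.13], [-1.5, 1.42], [0.17, 2.43], [-1.26, 4.41], [0.16, 1.93], [-2.52, 2.52]. Speed limits (rad/s): [1.89, 1.89, 2.39, 2.39, 3.01, 3.01, 3.01].

### API

Orientations are given as [roll, pitch, yaw] about the fixed x, y, z axes, in that order (R = Rz(yaw) Ry(pitch) Rx(roll)).
In Python, from workcell import bot gives the robot as it stands.
- The arm moves only by the tool servo_tool, never from a script. Its argument "plan" is a list of rows, each a list of 7 numbers: the finger opening in cm, from 0 to 8.54, then the shift along the tool's x, y, z in cm, then the turn, a rotation vector about the tool's x, y, z in degrees. In form: [[fingers, x, y, z, wx, wy, wz], ...]. A call has 1 to 10 rows; each row is the pose to reach, as a shift and turn from the pose commanded when the call began, along the tool's axes at that moment; what a row does not reach only later rows make up. A row lasts 1/10 s, in which the tool goes at most 50 mm and 8.59 degrees, less where a joint would pass 70% of its speed; a pose out of reach is approached as far as the arm can. A call with a gripper value outside its range is refused whole. The fingers move at their own pace and stop on an object; "force" is the grip in N (left out, the last holds). Time passes only in rows, so rows that repeat a pose let the fingers close. It gives the time, the measured TCP pose, the force, the opening and the grip force at its end, in the units of the state.
- bot.observe(): the state, without advancing time (a new reading comes with each control period).
- bot.grab_frame(name): name is "side" or "top" or "wrist"; returns a dict with "frame" (480x640x3 uint8, blue, green, red), "mtx" (3x3 intrinsics, pixels), "k1" (the pictures are not rectified: a ray, as slopes to the right and down, at radius r is drawn at 1 + k1 r^2 times it, then the intrinsics apply), "R" (3x3) and "t" (3): a world point X has camera coordinates R X + t; the wrist camera has in their place "T_tool_cam" (4x4, takes a point from camera to tool coordinates, whose origin is the TCP and whose axes are the flange's). Camera axes: x right, y down, z forward; pixel columns grow to the right and rows downward; lengths in m; the calibration is good to about 2 mm. A picture is of the moment at which its call begins: read the wrist's pose just before it. There is no depth.
- bot.job_done(): hands the job in; it is judged then, once.
The state is a dict: "clock": time; "qpos": joint angles; "qd": joint speeds; "joint_efforts": joint torques, N m; "position": TCP position; "tool_rot": TCP orientation; "force": force on the tool from outside, world axes, zero at the start; "moment": the same for the moment, N m; "grip_width": finger opening in m; "finger_force": force on a finger pad.
Only numpy, scipy, OpenCV 4.12 (cv2) and the standard library are available. Lean on these libraries where they do the work, as an engineer would, in place of code of your own. Each camera call takes 0.05 s, during which the arm holds its last target. There are 200 camera calls.

## Working session

There is one attempt and no reset: what is moved stays moved. The work goes in short steps, Python scripts to look and compute and a tool call to move; the robot and the scene stay as the last step left them, time stands still between calls to the robot, and variables do not carry over. Pictures are saved under pics/ and viewed, at most 14 in all, crops included, and the job is handed in when it is done.

Besides the shell and the picture viewer there is one more tool, called after "Call:" as name([rows], argument=value, ...), one row to a line, values as JSON. servo_tool: Moves the arm, as the interface text tells. Its arguments: {"type":"object","properties":{"plan":{"type":"array","items":{"type":"array","items":{"type":"number"}}},"force":{"type":"number"}},"required":["plan"]}

```bash
mkdir -p pics; ls; cat > h.py <<'E'
import numpy as np, cv2
from scipy.spatial.transform import Rotation as Rn
from workcell import bot
def snap(n, f=None):
    s=bot.observe(); d=bot.grab_frame(n)
    if n=='wrist':
        Rt=Rn.from_euler('xyz',s['tool_rot']).as_matrix(); T=np.array(d['T_tool_cam'])
        Rc=Rt@T[:3,:3]; c=Rt@T[:3,3]+np.array(s['position'])
        d['R']=Rc.T; d['t']=-Rc.T@c
    d['R']=np.array(d['R']);d['t']=np.array(d['t']);d['mtx']=np.array(d['mtx'])
    if f: cv2.imwrite('pics/'+f,d['frame'])
    np.savez('last_%s.npz'%n,**{k:d[k] for k in('frame','mtx','k1','R','t')})
    return d
def load(n): return dict(np.load('last_%s.npz'%n))
def ray(d,u,v):
    k=float(d['k1']); p=cv2.undistortPoints(np.array([[[u,v]]],float),d['mtx'],np.array([k,0,0,0.]))[0,0]
    r=d['R'].T@np.array([p[0],p[1],1]); c=-d['R'].T@d['t']; return c,r
def onz(d,u,v,z):
    c,r=ray(d,u,v); return c+r*(z-c[2])/r[2]
def proj(d,X):
    X=np.asarray(X,float).reshape(-1,3)
    return cv2.projectPoints(X,cv2.Rodrigues(d['R'])[0],d['t'],d['mtx'],np.array([float(d['k1']),0,0,0]))[0][:,0]
E
python3 - <<'E'
from h import *
s=bot.observe();print({k:np.round(v,3) for k,v in s.items()})
for n in('top','side'):
    d=snap(n,n+'0.png');print(n,d['k1'],d['mtx'].tolist(),-d['R'].T@d['t'])
d=snap('wrist');print(d['T_tool_cam'])
E
```

```text
pics
{'clock': np.float64(0.0), 'qpos': array([ 1.184,  0.522, -0.036,  1.6  ,  0.021,  1.021, -0.113]), 'qd': array([-0.   , -0.002,  0.   , -0.001, -0.   ,  0.002, -0.001]), 'joint_efforts': array([ 0.0000e+00, -9.2710e+01,  1.9810e+00, -3.6993e+01,  1.8000e-02,
        8.0000e-03,  0.0000e+00]), 'position': array([ 0.195, -0.594,  0.231]), 'tool_rot': array([-3.14 ,  0.   ,  0.317]), 'force': array([0.275, 0.324, 0.168]), 'moment': array([-0.012, -0.057,  0.062]), 'finger_force': np.float64(0.0), 'grip_width': np.float64(0.085)}
top -0.0441555773993283 [[583.3899069711542, 0.0, 327.22943212481607], [0.0, 583.3899069711542, 235.97187667214672], [0.0, 0.0, 1.0]] [0.45002101 0.20636153 1.00860524]
side 0.03131912454452404 [[498.73118516900604, 0.0, 322.17731879411286], [0.0, 498.73118516900604, 238.10788102864123], [0.0, 0.0, 1.0]] [0.29265414 0.92574942 0.47036852]
[[-9.60509634e-04 -9.45306676e-01 -3.26181492e-01  8.40964862e-02]
 [ 9.99999032e-01 -1.23647543e-03  6.38723460e-04  7.45271068e-04]
 [-1.00710495e-03 -3.26180563e-01  9.45306948e-01 -1.42089541e-01]
 [ 0.00000000e+00  0.00000000e+00  0.00000000e+00  1.00000000e+00]]
```

View pics/top0.png

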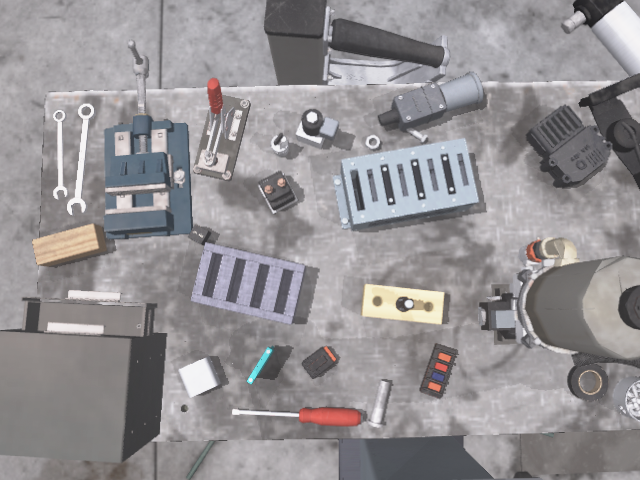

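View pics/side0.png

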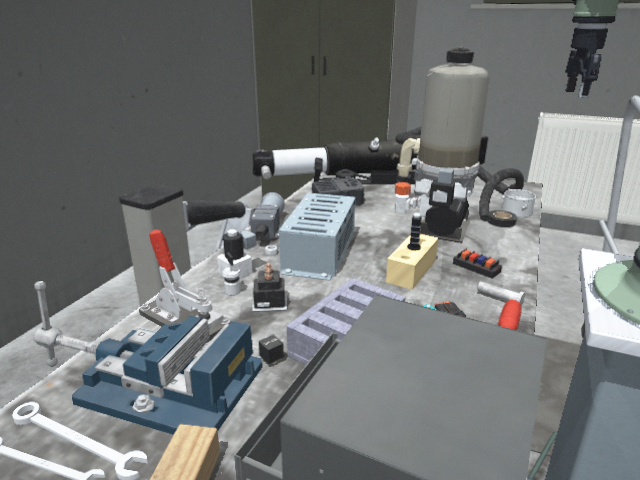

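```bash
python3 - <<'E'
from h import *
d=load('top');f=d['frame']
cv2.imwrite('pics/cage.png',cv2.resize(f[130:240,330:490],None,fx=5,fy=5,interpolation=cv2.INTER_CUBIC))
for n,b in(('car',(180,230,320,330)),('stand',(350,270,460,335))):
    x0,y0,x1,y1=b; c=f[y0:y1,x0:x1]; hsv=cv2.cvtColor(c,cv2.COLOR_BGR2HSV)
    if n=='car': m=cv2.inRange(hsv,(110,25,60),(140,255,255))
    else: m=cv2.inRange(hsv,(15,60,120),(35,255,255))
    m=cv2.morphologyEx(m,cv2.MORPH_CLOSE,np.ones((5,5)))
    cs=max(cv2.findContours(m,0,2)[0],key=cv2.contourArea); r=cv2.minAreaRect(cs)
    print(n,r,cv2.contourArea(cs)); z=.055 if n=='car' else .05
    P=np.array([onz(d,a+x0,bb+y0,z) for a,bb in cv2.boxPoints(r)]);print(P.round(3).tolist(),P.mean(0).round(4),np.linalg.norm(P[1]-P[0]),np.linalg.norm(P[2]-P[1]))
E
```

```text
car ((67.59550476074219, 52.7528076171875), (103.88507843017578, 60.861968994140625), 12.994616508483887) 6085.5
[[0.465, 0.428, 0.055], [0.562, 0.406, 0.055], [0.52, 0.24, 0.055], [0.424, 0.263, 0.055]] [0.4929 0.334  0.055 ] 0.09925221757793727 0.17137266125289558
stand ((64.0, 34.0), (16.0, 38.0), 90.0) 194.5
[[0.467, 0.093, 0.05], [0.465, 0.031, 0.05], [0.439, 0.032, 0.05], [0.441, 0.094, 0.05]] [0.4529 0.0625 0.05  ] 0.062372793509160446 0.026037117876198147
```

View pics/cage.png

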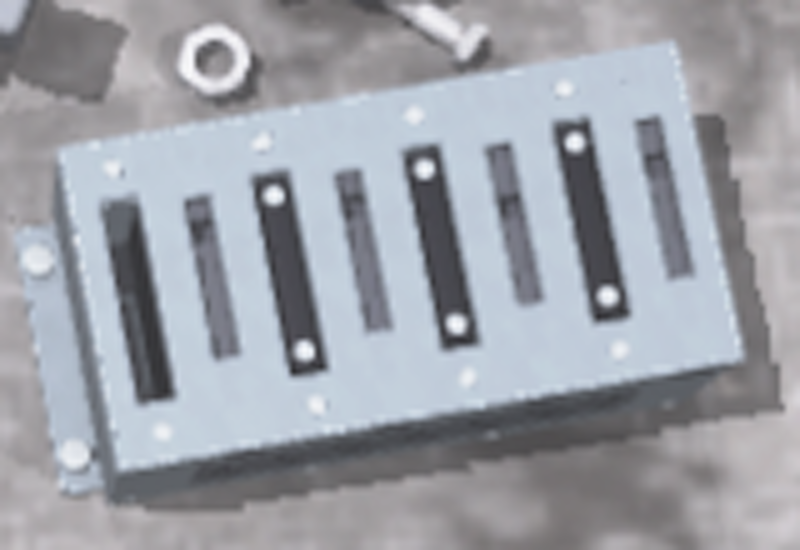

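```bash
python3 - <<'E'
from h import *
d=load('top');f=d['frame']
q=np.array([(60,150),(675,42),(742,358),(108,470)])/5+[330,130]
P=np.array([onz(d,*p,.085) for p in q]);print(P.round(4).tolist(),P.mean(0).round(4),[np.linalg.norm(P[i]-P[(i+1)%4]).round(4) for i in range(4)])
w=P[0]+P[3]-P[1]-P[2]; print('yaw',np.arctan2(-w[0],w[1])) 
l=P[0]+P[1]-P[2]-P[3]; print('yaw',np.arctan2(l[1],l[0]))
c=f[270:335,350:460].astype(int); m=((c[...,2]-c[...,0])>35).astype(np.uint8)*255
m=cv2.morphologyEx(m,cv2.MORPH_OPEN,np.ones((3,3)));m=cv2.morphologyEx(m,cv2.MORPH_CLOSE,np.ones((9,9)))
cs=max(cv2.findContours(m,0,2)[0],key=cv2.contourArea); r=cv2.minAreaRect(cs);print(r)
P=np.array([onz(d,a+350,b+270,.05) for a,b in cv2.boxPoints(r)]);print(P.round(3).tolist(),P.mean(0).round(4),np.linalg.norm(P[1]-P[0]),np.linalg.norm(P[2]-P[1]))
for p in((377,301),(428,307)):print(onz(d,*p,.05))
print(onz(d,404,303,.114))
E
```

```text
[[0.687, 0.1761, 0.085], [0.7198, -0.0259, 0.085], [0.6145, -0.0424, 0.085], [0.5819, 0.1631, 0.085]] [0.6508 0.0677 0.085 ] [np.float64(0.2047), np.float64(0.1065), np.float64(0.208), np.float64(0.106)]
yaw 0.15924045260116712
yaw 0.13902109122463735
((52.21342086791992, 34.57926940917969), (80.94631958007812, 30.699968338012695), 6.340191841125488)
[[0.436, 0.151, 0.05], [0.486, 0.144, 0.05], [0.468, 0.012, 0.05], [0.419, 0.02, 0.05]] [0.4524 0.0819 0.05  ] 0.04998335084780853 0.13275439844811543
[0.45898527 0.1229697  0.05      ]
[0.44752343 0.03979553 0.05      ]
[0.45451739 0.08739333 0.114     ]
```

```bash
python3 - <<'E'
from h import *
a=load('top');b=load('side')
def tri(p,q):
    c1,r1=ray(a,*p);c2,r2=ray(b,*q)
    A=np.stack([r1,-r2],1);s=np.linalg.lstsq(A,c2-c1,rcond=None)[0]
    x,y=c1+r1*s[0],c2+r2*s[1];print((x+y)/2,np.linalg.norm(x-y))
tri((636,300),(460,52)); tri((525,325),(425,80)); tri((600,355),(488,80));tri((487,312),(446,176))
print(onz(a,590,380,.03),onz(a,545,252,.1))
x=proj(b,[[.0,0,.0],[.3,-.25,.0],[.3,-.25,.3],[0.45,-.06,0]]);print(x)
E
```

```text
[ 0.44542199 -0.13258288  0.3777495 ] 0.010714656802820874
[ 0.45173944 -0.01247721  0.34339643] 0.053637646926700096
[ 0.38375259 -0.1096291   0.33161942] 0.009783068683582984
[ 0.43156733 -0.02767617  0.16061008] 0.014587612636144366
[ 0.32082254 -0.2295733   0.03      ] [ 0.52955784 -0.13992373  0.1       ]
[[682.76036077 299.72393387]
 [508.11049261 220.04696192]
 [532.03144647  88.98951523]
 [428.26876238 241.60332037]]
```

```bash
cat >> h.py <<'E'
def go(*wps, s=None):
    """world TCP waypoints (x,y,z,yaw) -> tool shifts cm + rotvec deg from the current pose"""
    s=s or bot.observe(); R0=Rn.from_euler('xyz',s['tool_rot']); p0=np.array(s['position'])
    for w in wps:
        R1=Rn.from_euler('xyz',[np.pi,0,w[3]])
        print(np.r_[R0.inv().apply(np.array(w[:3])-p0)*100,(R0.inv()*R1).as_rotvec(degrees=True)].round(2).tolist())
E
python3 -c "
from h import *
go((.2,-.59,.48,.317),(.40,-.25,.48,.1),(.43,0.02,.48,-.13),(.453,.081,.45,-.137))"
```

```text
[0.63, -0.2, -24.91, -0.05, 0.0, -0.01]
[30.22, -26.28, -24.89, -0.05, 0.01, 12.42]
[41.48, -51.0, -24.87, -0.05, 0.01, 25.6]
[45.57, -56.08, -21.87, -0.05, 0.01, 26.0]
```

Call:
servo_tool([
  [8,0,0,-5,0,0,0],
  [8,0,0,-10,0,0,0],
  [8,0,0,-15,0,0,0],
  [8,0,0,-20,0,0,0],
  [8,0,0,-25,0,0,0],
  [8,4,-3,-25,0,0,2],
  [8,8,-6,-25,0,0,4],
  [8,11,-10,-25,0,0,5],
  [8,15,-13,-25,0,0,6],
  [8,19,-16,-25,0,0,8],
])

```text
clock: 1.15
position: [0.3258, -0.3808, 0.4814]
tool_rot: [3.141, 0.0, 0.176]
force: [2.0, -0.4, -0.2]
grip_width: 0.0798
finger_force: 0.0
```

```bash
python3 -c "
from h import *
go((.40,-.25,.48,.1),(.43,0.02,.48,-.13),(.453,.081,.45,-.137),(.453,.081,.25,-.137))"
```

```text
[9.59, -11.58, 0.14, 0.03, -0.0, 4.35]
[17.27, -37.63, 0.13, 0.03, -0.0, 17.53]
[20.61, -43.24, 3.13, 0.03, -0.0, 17.93]
[20.61, -43.25, 23.13, 0.03, -0.0, 17.93]
```

Call:
servo_tool([
  [8,3.2,-3.8,0,0,0,1.5],
  [8,6.4,-7.6,0,0,0,3],
  [8,9.6,-11.6,0,0,0,4.4],
  [8,11,-16.4,0,0,0,8],
  [8,12.5,-21,0,0,0,10],
  [8,14,-26,0,0,0,13],
  [8,15.5,-31,0,0,0,15],
  [8,17,-35.5,0,0,0,17],
  [8,18.8,-39.5,0,0,0,18],
  [8,20.6,-43.2,2,0,0,18],
])

```text
clock: 2.15
position: [0.4525, 0.0814, 0.4628]
tool_rot: [-3.141, -0.004, -0.137]
force: [2.1, -1.2, -1.2]
grip_width: 0.0799
finger_force: 0.0
```

Call:
servo_tool([
  [6,0,0,5,0,0,0],
  [6,0,0,10,0,0,0],
  [6,0,0,15,0,0,0],
  [6,0,0,20,0,0,0],
  [6,0,0,22,0,0,0],
  [6,0,0,22,0,0,0],
])

```text
clock: 2.75
position: [0.4506, 0.0785, 0.239]
tool_rot: [3.141, 0.005, -0.137]
force: [0.8, 0.5, 1.2]
grip_width: 0.0601
finger_force: 0.0
```

```bash
python3 -c "
from h import *
d=snap('wrist','w1.png');s=bot.observe();print(s['position'],s['tool_rot'],s['clock'])"
```

```text
[0.45167287 0.07890544 0.24095964] [ 3.14137625e+00  1.96945900e-03 -1.36740861e-01] 2.8
```

View pics/w1.png

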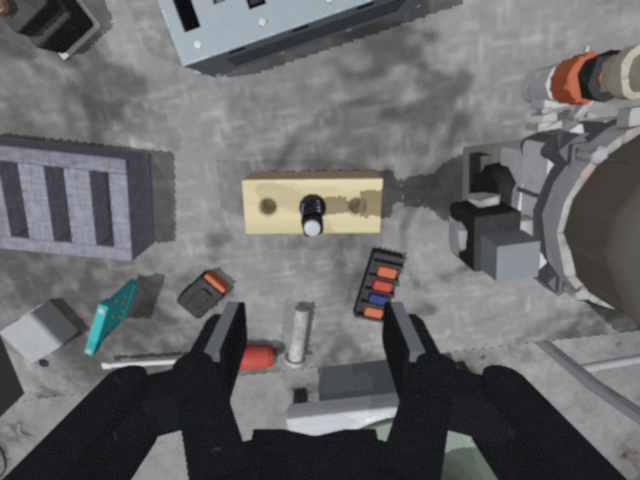

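```bash
python3 - <<'E'
from h import *
d=load('wrist')
for p in((268,206),(356,206)):print(onz(d,*p,.05))
print((onz(d,268,206,.05)+onz(d,356,206,.05))/2,onz(d,313,227,.114),onz(d,312,200,.06))
c=d['frame'][180:245,280:345];cv2.imwrite('pics/hand.png',cv2.resize(c,None,fx=9,fy=9,interpolation=cv2.INTER_CUBIC))
E
```

```text
[0.46002671 0.12026003 0.05      ]
[0.44858289 0.03780391 0.05      ]
[0.4543048  0.07903197 0.05      ] [0.45319472 0.0781277  0.114     ] [0.46230116 0.07787224 0.06      ]
```

View pics/hand.png

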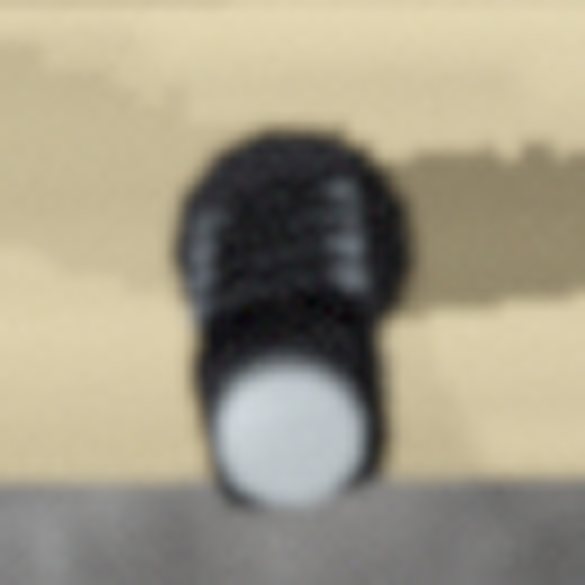

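```bash
python3 -c "
from h import *
go((.454,.0785,.13,-.137),(.454,.0785,.064,-.137))"
```

```text
[0.26, 0.01, 11.1, 0.01, 0.11, 0.01]
[0.27, 0.0, 17.7, 0.01, 0.11, 0.01]
```

Call:
servo_tool([
  [5,0.3,0,5,0,0,0],
  [5,0.3,0,9,0,0,0],
  [5,0.3,0,12,0,0,0],
  [5,0.3,0,15,0,0,0],
  [5,0.3,0,17.7,0,0,0],
  [5,0.3,0,17.7,0,0,0],
  [5,0.3,0,17.7,0,0,0],
])

```text
clock: 3.5
position: [0.4561, 0.0787, 0.0657]
tool_rot: [-3.141, -0.001, -0.137]
force: [0.5, 0.5, 0.0]
grip_width: 0.0502
finger_force: 0.0
```

Call:
servo_tool([
  [1,0,0,0,0,0,0],
  [1,0,0,0,0,0,0],
  [1,0,0,0,0,0,0],
  [1,0,0,0,0,0,0],
  [1,0,0,0,0,0,0],
  [1,0,0,0,0,0,0],
  [1,0,0,0,0,0,0],
], force=60)

```text
clock: 4.2
position: [0.456, 0.0784, 0.0658]
tool_rot: [-3.141, -0.002, -0.137]
force: [-3.1, -0.9, 18.6]
grip_width: 0.0159
finger_force: 58.0
```

```bash
python3 -c "
from h import *
go((.456,.0784,.2,-.137),(.62,.06,.23,.15))"
```

```text
[0.04, -0.0, -13.42, -0.02, -0.14, -0.02]
[16.54, -0.42, -16.38, 0.0, -0.14, -16.46]
```

Call:
servo_tool([
  [1,0,0,-2,0,0,0],
  [1,0,0,-5,0,0,0],
  [1,0,0,-9,0,0,0],
  [1,0,0,-13.4,0,0,0],
  [1,4,0,-15,0,0,-6],
  [1,8,0,-16.4,0,0,-12],
  [1,12,-0.2,-16.4,0,0,-16.5],
  [1,16.5,-0.4,-16.4,0,0,-16.5],
  [1,16.5,-0.4,-16.4,0,0,-16.5],
  [1,16.5,-0.4,-16.4,0,0,-16.5],
])

```text
clock: 5.2
position: [0.619, 0.0598, 0.2282]
tool_rot: [-3.141, 0.001, 0.15]
force: [0.3, 0.8, -1.0]
grip_width: 0.016
finger_force: 58.6
```

```bash
python3 -c "
from h import *
d=snap('wrist','w2.png');s=bot.observe();print(s['position'],s['tool_rot'],s['clock'],s['force'])"
```

```text
[0.61845091 0.06000697 0.2284882 ] [-3.14128584e+00  4.40151404e-04  1.51075523e-01] 5.25 [-0.03204604  0.32019665 -1.45295111]
```

View pics/w2.png

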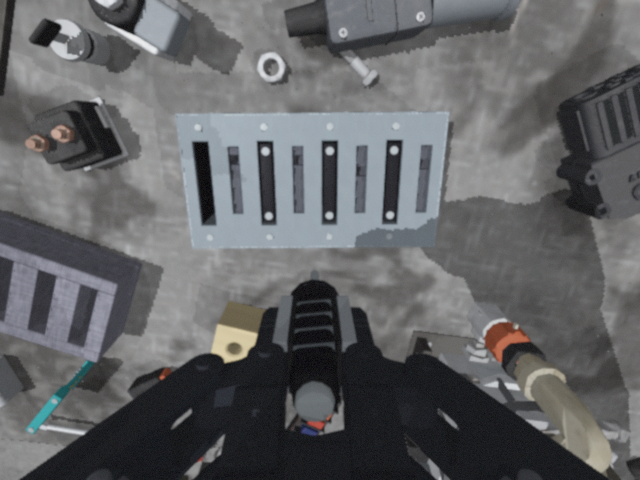

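```bash
cat > cage.py <<'E'
from h import *
def fit(d,box,zp=.085):
    x0,y0,x1,y1=box;f=d['frame'][y0:y1,x0:x1]; g=cv2.resize(cv2.cvtColor(f,cv2.COLOR_BGR2GRAY),None,fx=4,fy=4,interpolation=cv2.INTER_CUBIC)
    m=cv2.inRange(g,0,125);
    out=[]
    for c in cv2.findContours(m,0,2)[0]:
        r=cv2.minAreaRect(c); w,h=sorted(r[1])
        if w>12 and h>150 and 3<h/w<13:
            p=(np.array(r[0])-1.5)/4+[x0,y0]; out.append((*p,w/4,h/4))
    return sorted(out)
E
python3 - <<'E'
from cage import *
d=load('wrist')
o=fit(d,(185,130,440,235))
for r in o: print(np.round(r,1),onz(d,r[0],r[1],.085).round(4))
s=bot.observe()
R=Rn.from_euler('xyz',s['tool_rot'])
print('tip',proj(d,np.array(s['position'])+R.apply([0,0,.0518])))
q=[(178,114),(448,112),(436,247),(192,247)]
P=np.array([onz(d,*p,.085) for p in q]);print(P.mean(0),[np.linalg.norm(P[i]-P[(i+1)%4]).round(4) for i in range(4)])
w=P[0]+P[3]-P[1]-P[2]; print('yaw',np.arctan2(-w[0],w[1]))
c=d['frame'][125:235,185:445];cv2.imwrite('pics/c2.png',cv2.resize(c,None,fx=3,fy=5,interpolation=cv2.INTER_CUBIC))
E
```

```text
[204.3 182.8  17.1  86. ] [0.6398 0.1507 0.085 ]
[235.  179.7  11.4  68. ] [0.6459 0.1267 0.085 ]
[266.7 182.6  16.6  85.2] [0.6474 0.1015 0.085 ]
[297.6 179.2  11.2  67.4] [0.6537 0.0775 0.085 ]
[329.4 182.1  16.5  84.5] [0.6552 0.0521 0.085 ]
[360.6 178.9  11.4  67.8] [0.6615 0.028  0.085 ]
[391.8 181.6  16.8  85.5] [0.663 0.003 0.085]
[423.3 178.3  11.3  68.5] [ 0.6693 -0.0211  0.085 ]
tip [[312.24597467 268.99935791]]
[0.6517311  0.06443474 0.085     ] [np.float64(0.2024), np.float64(0.1077), np.float64(0.2068), np.float64(0.1063)]
yaw 0.15287491053818983
```

View pics/c2.png

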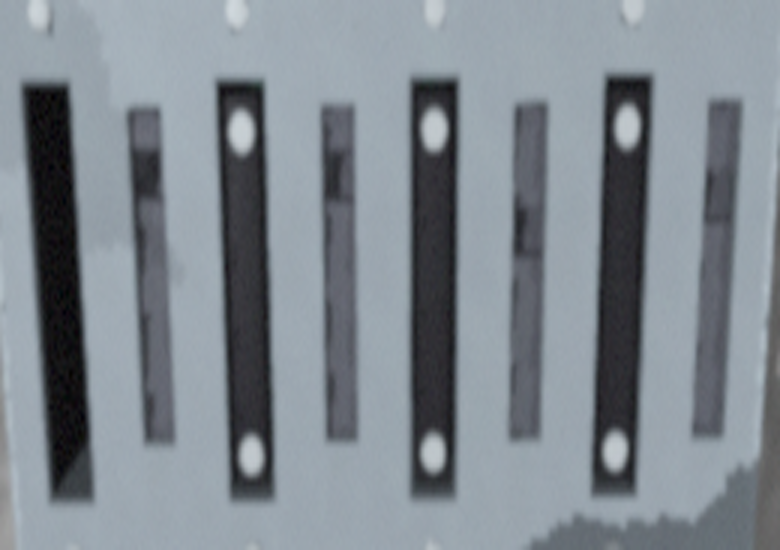

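```bash
python3 - <<'E'
from h import *
d=load('wrist')
c,sn=np.cos(.156),np.sin(.156); ex=np.array([c,sn]);ey=np.array([-sn,c])
# cage origin from pockets (mean y = 11.5mm at x=0)
pk=np.array([onz(d,u,v,.085)[:2] for u,v in((204.3,182.8),(266.7,182.6),(329.4,182.1),(391.8,181.6))])
O=pk.mean(0)-ey*.0115;print('O',O)
for i,p,ys in((1,(424.3,163.6),-.0885),(2,(360.7,171.4),-.0385),(3,(297.7,160),.0115)):
    X=onz(d,*p,.081)[:2];r=X-O;print(i,X.round(4),'cage',(r@ex).round(4),(r@ey).round(4),'slotmid',(O+ys*ey).round(4))
cv2.imwrite('pics/tip.png',cv2.resize(d['frame'][255:300,285:345],None,fx=8,fy=8,interpolation=cv2.INTER_CUBIC))
E
```

```text
O [0.65315714 0.06548416]
1 [ 0.6803 -0.0203] cage 0.0135 -0.089 slotmid [ 0.6669 -0.0219]
2 [0.6668 0.0285] cage 0.0077 -0.0387 slotmid [0.6591 0.0275]
3 [0.6682 0.0796] cage 0.017 0.0116 slotmid [0.6514 0.0768]
```

View pics/tip.png

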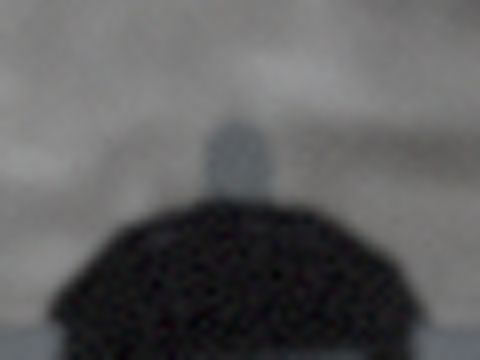

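```bash
cat >> h.py <<'E'
YAW=.156; EX=np.array([np.cos(YAW),np.sin(YAW)]); EY=np.array([-EX[1],EX[0]]); O=np.array([.65316,.06548])
OFF=np.array([-.0017,.0016,.0518])
def tipgo(*pts,off=None):   # (cage x, cage y, tip z)
    off=OFF if off is None else off
    go(*[(*(O+(x-off[0])*EX+(y+off[1])*EY),z+off[2],YAW) for x,y,z in pts])
E
python3 -c "
from h import *
tipgo((.0195,-.0885,.12),(.0195,-.0885,.094))"
```

```text
[5.68, 8.66, 5.66, -0.02, 0.03, -0.28]
[5.68, 8.66, 8.26, -0.02, 0.03, -0.28]
```

Call:
servo_tool([
  [1,2.8,4,1,0,0,-0.3],
  [1,5.7,8,3,0,0,-0.3],
  [1,5.7,8.7,5.7,0,0,-0.3],
  [1,5.7,8.7,7,0,0,-0.3],
  [1,5.7,8.7,8.2,0,0,-0.3],
  [1,5.7,8.7,8.2,0,0,-0.3],
  [1,5.7,8.7,8.2,0,0,-0.3],
])

```text
clock: 5.95
position: [0.6884, -0.0164, 0.1476]
tool_rot: [-3.142, -0.001, 0.158]
force: [-0.0, -0.9, -0.4]
grip_width: 0.0161
finger_force: 58.7
```

```bash
python3 - <<'E'
from h import *
d=snap('wrist');s=bot.observe();print(s['position'],s['tool_rot'],s['clock'],s['force'])
R=Rn.from_euler('xyz',s['tool_rot']);t=np.array(s['position'])+R.apply(OFF);p=proj(d,t)[0];print(t,p)
u,v=map(int,p); x0,y0=u-60,v-110
cv2.imwrite('pics/w3.png',cv2.resize(d['frame'][y0:y0+150,x0:x0+130],None,fx=4,fy=4,interpolation=cv2.INTER_CUBIC));print(x0,y0)
E
```

```text
[ 0.68868858 -0.01658248  0.14778193] [ 3.14152718e+00 -1.57054908e-03  1.57295459e-01] 6.0 [ 0.05274275  0.24683007 -0.01631084]
[ 0.68734108 -0.01841963  0.09597943] [315.85568715 270.40842662]
255 160
```

View pics/w3.png

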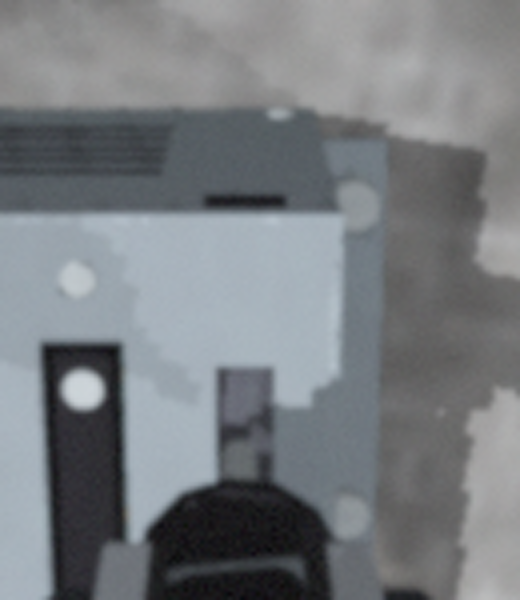

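Call:
servo_tool([
  [1,0,0.08,0.5,0,0,0],
  [1,0,0.08,1.0,0,0,0],
  [1,0,0.08,1.4,0,0,0],
  [1,0,0.08,1.6,0,0,0],
  [1,0,0.08,1.6,0,0,0],
  [1,0,0.08,1.6,0,0,0],
  [1,0,0.08,1.6,0,0,0],
  [1,0,0.08,1.6,0,0,0],
])

```text
clock: 6.8
position: [0.6886, -0.0183, 0.1304]
tool_rot: [-3.142, -0.0, 0.156]
force: [-0.8, 0.2, 1.4]
grip_width: 0.016
finger_force: 58.7
```

Call:
servo_tool([
  [1,0,0,0.1,0,0,0],
  [1,0,0,0.2,0,0,0],
  [1,0,0,0.3,0,0,0],
  [1,0,0,0.3,0,0,0],
  [1,0,0,0.3,0,0,0],
  [1,0,0,0.3,0,0,0],
])

```text
clock: 7.4
position: [0.6886, -0.0183, 0.1274]
tool_rot: [-3.142, -0.0, 0.156]
force: [-0.6, 0.3, 0.6]
grip_width: 0.0161
finger_force: 58.7
```

Call:
servo_tool([
  [1,-0.2,0,0,0,0,0],
  [1,-0.4,0,0,0,0,0],
  [1,-0.6,0,0,0,0,0],
  [1,-0.8,0,0,0,0,0],
  [1,-1.0,0,0,0,0,0],
  [1,-1.2,0,0,0,0,0],
  [1,-1.4,0,0,0,0,0],
  [1,-1.6,0,0,0,0,0],
])

```text
clock: 8.2
position: [0.6732, -0.0207, 0.1275]
tool_rot: [-3.141, -0.002, 0.156]
force: [3.6, 0.6, -0.5]
grip_width: 0.0157
finger_force: 59.6
```

Call:
servo_tool([
  [1,-0.2,0,0.1,0,0,0],
  [1,-0.4,0,0.2,0,0,0],
  [1,-0.6,0,0.2,0,0,0],
  [1,-0.8,0,0.2,0,0,0],
  [1,-1.0,0,0.2,0,0,0],
  [1,-1.2,0,0.2,0,0,0],
])

```text
clock: 8.8
position: [0.6617, -0.0224, 0.1258]
tool_rot: [-3.141, -0.002, 0.156]
force: [5.8, 2.2, 0.3]
grip_width: 0.016
finger_force: 58.4
```

Call:
servo_tool([
  [1,-0.2,0,0,0,0,0],
  [1,-0.4,0,0,0,0,0],
  [1,-0.6,0,0,0,0,0],
  [1,-0.8,0,0,0,0,0],
  [1,-1.0,0,0,0,0,0],
  [1,-1.1,0,0,0,0,0],
])

```text
clock: 9.4
position: [0.6508, -0.0241, 0.1259]
tool_rot: [-3.141, -0.002, 0.156]
force: [6.2, 2.1, 0.7]
grip_width: 0.0157
finger_force: 58.4
```

Call:
servo_tool([
  [1,-0.1,0,0,0,0,0],
  [1,-0.15,0,0,0,0,0],
  [1,-0.15,0,0,0,0,0],
])

```text
clock: 9.7
position: [0.6494, -0.0243, 0.1259]
tool_rot: [-3.141, -0.002, 0.156]
force: [5.0, 0.3, 0.3]
grip_width: 0.0157
finger_force: 58.4
```

Call:
servo_tool([
  [1,-0.1,0,0,0,0,0],
  [1,-0.2,0,0,0,0,0],
  [1,-0.2,0,0,0,0,0],
])

```text
clock: 10.0
position: [0.6474, -0.0246, 0.1258]
tool_rot: [-3.141, -0.002, 0.156]
force: [5.1, 1.8, -0.1]
grip_width: 0.0156
finger_force: 58.4
```

Call:
servo_tool([
  [1,-0.1,0,0,0,0,0],
  [1,-0.1,0,0,0,0,0],
])

```text
clock: 10.2
position: [0.6466, -0.0246, 0.1259]
tool_rot: [-3.141, -0.003, 0.156]
force: [6.3, 2.8, 0.8]
grip_width: 0.0156
finger_force: 58.8
```

Call:
servo_tool([
  [1,-0.1,0,0,0,0,0],
  [1,-0.1,0,0,0,0,0],
])

```text
clock: 10.4
position: [0.6459, -0.0248, 0.1261]
tool_rot: [-3.141, -0.003, 0.156]
force: [7.7, 1.4, 0.2]
grip_width: 0.0152
finger_force: 58.9
```

Call:
servo_tool([
  [1,-0.15,0,0,0,0,0],
  [1,-0.15,0,0,0,0,0],
])

```text
clock: 10.6
position: [0.6444, -0.025, 0.1261]
tool_rot: [-3.141, -0.003, 0.156]
force: [7.3, 2.1, 1.1]
grip_width: 0.0146
finger_force: 58.8
```

```bash
python3 - <<'E'
from h import *
d=snap('wrist','w4.png');e=snap('side')
c=np.vstack([cv2.resize(d['frame'][60:360,150:450],(600,600))])
t=cv2.resize(e['frame'][180:280,270:370],(600,600),interpolation=cv2.INTER_CUBIC)
cv2.imwrite('pics/c4.png',cv2.resize(np.hstack([c,t]),(800,400)))
E
```

```text
(no output)
```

View pics/c4.png

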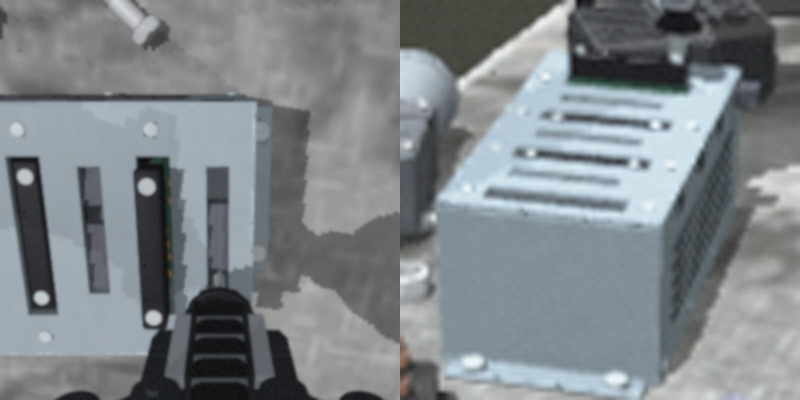

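Call:
servo_tool([
  [1,0.3,0,0,0,0,0],
  [1,0.3,0,0,0,0,0],
  [1,0.3,0,-2,0,0,0],
  [1,0.3,0,-6,0,0,0],
  [1,0.3,0,-6,0,0,0],
  [1,0.3,0,-6,0,0,0],
])

```text
clock: 11.3
position: [0.6461, -0.0252, 0.1858]
tool_rot: [3.141, -0.001, 0.156]
force: [0.0, -0.5, -2.0]
grip_width: 0.0156
finger_force: 58.9
```

```bash
sed -i 's/^OFF=.*/OFF=np.array([0,.0008,.0518])/' h.py; python3 - <<'E'
from h import *
print(bot.observe()['force'],bot.observe()['grip_width'])
tipgo((.019,-.0385,.135),(.019,-.0385,.098),(.019,-.0385,.0765))
E
```

```text
[ 0.00616198 -0.51584138 -1.96272578] 0.015550372178168136
[4.01, -5.08, -0.1, 0.03, -0.04, -0.01]
[4.0, -5.08, 3.6, 0.03, -0.04, -0.01]
[4.0, -5.09, 5.75, 0.03, -0.04, -0.01]
```

Call:
servo_tool([
  [1,2,-2.5,0,0,0,0],
  [1,4,-5.1,0,0,0,0],
  [1,4,-5.1,1.5,0,0,0],
  [1,4,-5.1,3,0,0,0],
  [1,4,-5.1,4,0,0,0],
  [1,4,-5.1,4,0,0,0],
  [1,4,-5.1,4,0,0,0],
])

```text
clock: 12.0
position: [0.6775, 0.0308, 0.1452]
tool_rot: [3.142, 0.0, 0.155]
force: [1.3, 0.1, -1.1]
grip_width: 0.0154
finger_force: 58.9
```

```bash
python3 - <<'E'
from h import *
d=snap('wrist');s=bot.observe()
R=Rn.from_euler('xyz',s['tool_rot']);t=np.array(s['position'])+R.apply(OFF);p=proj(d,t)[0];print(t,p,s['force'])
u,v=map(int,p); x0,y0=u-60,v-110;print(x0,y0)
cv2.imwrite('pics/w5.png',cv2.resize(d['frame'][y0:y0+150,x0:x0+130],None,fx=4,fy=4,interpolation=cv2.INTER_CUBIC))
E
```

```text
[0.67796988 0.0302399  0.09390183] [313.7538021  267.77156913] [-0.09036872  0.22024485 -1.05939233]
253 157
```

View pics/w5.png

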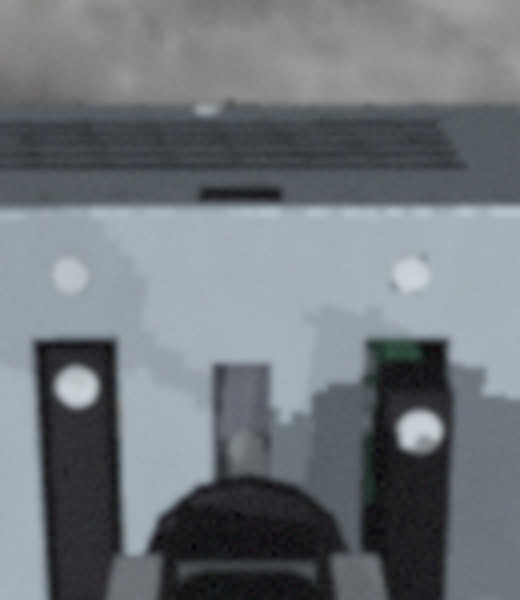

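Call:
servo_tool([
  [1,0,0,0.5,0,0,0],
  [1,0,0,1.0,0,0,0],
  [1,0,0,1.4,0,0,0],
  [1,0,0,1.7,0,0,0],
  [1,0,0,1.75,0,0,0],
  [1,0,0,1.75,0,0,0],
  [1,-0.2,0,1.75,0,0,0],
  [1,-0.4,0,1.75,0,0,0],
  [1,-0.6,0,1.75,0,0,0],
  [1,-0.8,0,1.75,0,0,0],
])

```text
clock: 13.05
position: [0.6695, 0.0303, 0.1279]
tool_rot: [3.142, 0.0, 0.156]
force: [0.6, 0.0, -0.3]
grip_width: 0.0151
finger_force: 59.0
```

Call:
servo_tool([
  [1,-0.2,0,0,0,0,0],
  [1,-0.4,0,0,0,0,0],
  [1,-0.6,0,0,0,0,0],
  [1,-0.8,0,0,0,0,0],
  [1,-1.0,0,0.1,0,0,0],
  [1,-1.2,0,0.2,0,0,0],
])

```text
clock: 13.65
position: [0.6588, 0.0286, 0.1263]
tool_rot: [-3.141, -0.002, 0.156]
force: [5.9, 0.8, 1.5]
grip_width: 0.0153
finger_force: 59.2
```

Call:
servo_tool([
  [1,-0.25,0,0,0,0,0],
  [1,-0.5,0,0,0,0,0],
  [1,-0.75,0,0,0,0,0],
  [1,-1.0,0,0,0,0,0],
  [1,-1.25,0,0,0,0,0],
  [1,-1.5,0,0,0,0,0],
  [1,-1.75,0,0,0,0,0],
  [1,-1.9,0,0,0,0,0],
])

```text
clock: 14.45
position: [0.64, 0.0256, 0.1264]
tool_rot: [-3.142, -0.002, 0.156]
force: [5.6, -0.6, 1.0]
grip_width: 0.0152
finger_force: 59.2
```

Call:
servo_tool([
  [1,-0.1,0,0,0,0,0],
  [1,-0.2,0,0,0,0,0],
  [1,-0.2,0,0,0,0,0],
])

```text
clock: 14.75
position: [0.638, 0.0253, 0.1264]
tool_rot: [-3.141, -0.002, 0.156]
force: [4.4, 0.3, -0.1]
grip_width: 0.0152
finger_force: 59.2
```

Call:
servo_tool([
  [1,-0.1,0,0,0,0,0],
  [1,-0.15,0,0,0,0,0],
  [1,-0.15,0,0,0,0,0],
])

```text
clock: 15.05
position: [0.6367, 0.0251, 0.1264]
tool_rot: [-3.141, -0.003, 0.156]
force: [6.0, 0.8, 0.9]
grip_width: 0.0151
finger_force: 59.2
```

Call:
servo_tool([
  [1,-0.1,0,0,0,0,0],
  [1,-0.2,0,0,0,0,0],
  [1,-0.2,0,0,0,0,0],
])

```text
clock: 15.35
position: [0.6352, 0.0249, 0.1266]
tool_rot: [-3.141, -0.004, 0.156]
force: [8.3, 1.6, 2.1]
grip_width: 0.015
finger_force: 59.4
```

```bash
python3 - <<'E'
from h import *
d=snap('wrist');e=snap('side')
c=cv2.resize(d['frame'][60:360,150:450],(600,600))
t=cv2.resize(e['frame'][180:280,270:370],(600,600),interpolation=cv2.INTER_CUBIC)
cv2.imwrite('pics/c6.png',cv2.resize(np.hstack([c,t]),(800,400)))
E
```

```text
(no output)
```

View pics/c6.png

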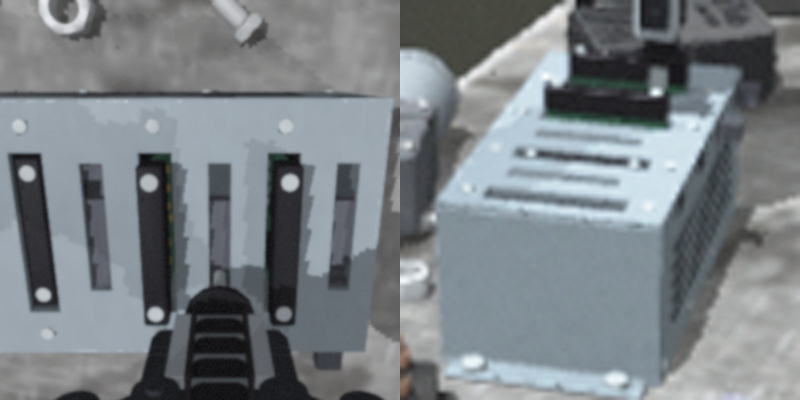

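Call:
servo_tool([
  [1,0.3,0,0,0,0,0],
  [1,0.3,0,0,0,0,0],
  [1,0.3,0,-2,0,0,0],
  [1,0.3,0,-6,0,0,0],
  [1,0.3,0,-6,0,0,0],
  [1,0.3,0,-6,0,0,0],
])

```text
clock: 16.05
position: [0.6367, 0.025, 0.1863]
tool_rot: [3.141, -0.001, 0.156]
force: [-1.2, 0.1, -1.8]
grip_width: 0.0151
finger_force: 59.2
```

```bash
python3 - <<'E'
from h import *
print((np.array([.6352,.0249])-O)@EX,(np.array([.6352,.0249])-O)@EY)
tipgo((.0235,.0115,.135),(.0235,.0115,.094),(.0235,.0115,.0765))
E
```

```text
-0.024046740352340574 -0.037296813247610236
[4.61, -4.97, -0.05, 0.02, -0.04, -0.0]
[4.6, -4.98, 4.05, 0.02, -0.04, -0.0]
[4.6, -4.98, 5.8, 0.02, -0.04, -0.0]
```

Call:
servo_tool([
  [1,2.2,-2.5,0,0,0,0],
  [1,4.35,-5,0,0,0,0],
  [1,4.35,-5,1.5,0,0,0],
  [1,4.35,-5,3,0,0,0],
  [1,4.35,-5,4,0,0,0],
  [1,4.35,-5,4,0,0,0],
  [1,4.35,-5,4,0,0,0],
])

```text
clock: 16.75
position: [0.6718, 0.0806, 0.1457]
tool_rot: [3.141, 0.0, 0.155]
force: [-0.1, -0.1, -0.2]
grip_width: 0.0152
finger_force: 59.2
```

```bash
python3 - <<'E'
from h import *
d=snap('wrist');s=bot.observe()
R=Rn.from_euler('xyz',s['tool_rot']);t=np.array(s['position'])+R.apply(OFF);p=proj(d,t)[0];print(t,p,s['force'])
u,v=map(int,p); x0,y0=u-60,v-110;print(x0,y0)
print(proj(d,[[*(O+x*EX+y*EY),.085] for x,y in((.03,.007),(.03,.016),(.03,.0115))]))
cv2.imwrite('pics/w7.png',cv2.resize(d['frame'][y0:y0+150,x0:x0+130],None,fx=4,fy=4,interpolation=cv2.INTER_CUBIC))
E
```

```text
[0.67213832 0.07997484 0.09440579] [313.77553474 267.81499784] [ 0.10254555  0.30098774 -1.027864  ]
253 157
[[320.99513295 247.8435079 ]
 [306.07373293 247.86976371]
 [313.53449483 247.85662143]]
```

View pics/w7.png

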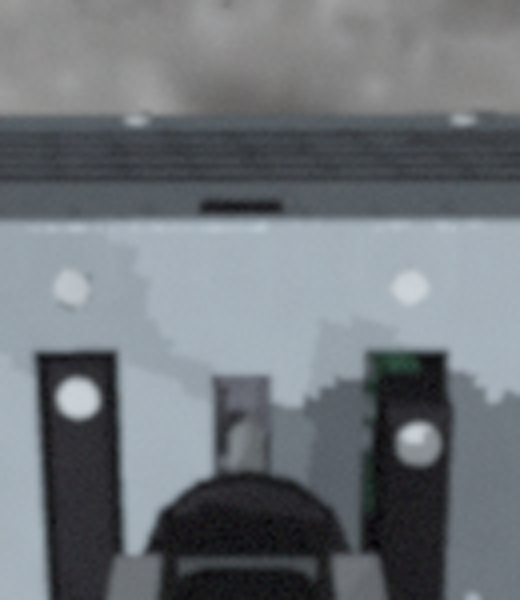

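Call:
servo_tool([
  [1,0.1,0,0.5,0,0,0],
  [1,0.1,0,1.0,0,0,0],
  [1,0.1,0,1.4,0,0,0],
  [1,0.1,0,1.7,0,0,0],
  [1,0.1,0,1.8,0,0,0],
  [1,0.1,0,1.8,0,0,0],
  [1,-0.1,0,1.8,0,0,0],
  [1,-0.3,0,1.8,0,0,0],
  [1,-0.5,0,1.8,0,0,0],
  [1,-0.7,0,1.8,0,0,0],
])

```text
clock: 17.8
position: [0.6646, 0.0801, 0.1278]
tool_rot: [3.142, 0.0, 0.156]
force: [0.4, -0.1, -2.2]
grip_width: 0.0153
finger_force: 59.1
```

Call:
servo_tool([
  [1,-0.2,0,0,0,0,0],
  [1,-0.4,0,0,0,0,0],
  [1,-0.6,0,0,0,0,0],
  [1,-0.8,0,0,0,0,0],
  [1,-1.0,0,0.1,0,0,0],
  [1,-1.2,0,0.2,0,0,0],
])

```text
clock: 18.4
position: [0.6539, 0.0784, 0.1263]
tool_rot: [-3.141, -0.002, 0.156]
force: [5.5, 0.1, 0.0]
grip_width: 0.0156
finger_force: 59.3
```

Call:
servo_tool([
  [1,-0.3,0,0,0,0,0],
  [1,-0.6,0,0,0,0,0],
  [1,-0.9,0,0,0,0,0],
  [1,-1.2,0,0,0,0,0],
  [1,-1.5,0,0,0,0,0],
  [1,-1.8,0,0,0,0,0],
  [1,-2.1,0,0,0,0,0],
  [1,-2.3,0,0,0,0,0],
])

```text
clock: 19.2
position: [0.6312, 0.0748, 0.1264]
tool_rot: [-3.141, -0.002, 0.156]
force: [6.6, 1.6, 0.5]
grip_width: 0.0152
finger_force: 59.4
```

Call:
servo_tool([
  [1,-0.1,0,0,0,0,0],
  [1,-0.2,0,0,0,0,0],
  [1,-0.3,0,0,0,0,0],
  [1,-0.4,0,0,0,0,0],
  [1,-0.4,0,0,0,0,0],
])

```text
clock: 19.7
position: [0.6275, 0.0743, 0.1265]
tool_rot: [-3.141, -0.003, 0.156]
force: [5.7, 0.7, -0.6]
grip_width: 0.0155
finger_force: 59.5
```

Call:
servo_tool([
  [1,-0.1,0,0,0,0,0],
  [1,-0.15,0,0,0,0,0],
  [1,-0.15,0,0,0,0,0],
])

```text
clock: 20.0
position: [0.6264, 0.0741, 0.1266]
tool_rot: [-3.141, -0.004, 0.156]
force: [8.4, 0.8, 0.4]
grip_width: 0.0152
finger_force: 59.6
```

Call:
servo_tool([
  [1,-0.1,0,0,0,0,0],
  [1,-0.15,0,0,0,0,0],
  [1,-0.15,0,0,0,0,0],
])

```text
clock: 20.3
position: [0.625, 0.0739, 0.1267]
tool_rot: [-3.141, -0.004, 0.156]
force: [8.8, 0.7, 0.3]
grip_width: 0.0152
finger_force: 59.6
```

```bash
python3 - <<'E'
from h import *
e=snap('side');d=snap('wrist');t=snap('top','top1.png')
c=cv2.resize(d['frame'][60:360,150:450],(600,600))
q=cv2.resize(e['frame'][180:280,270:370],(600,600),interpolation=cv2.INTER_CUBIC)
cv2.imwrite('pics/c8.png',cv2.resize(np.hstack([c,q]),(800,400)))
E
```

```text
(no output)
```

View pics/c8.png

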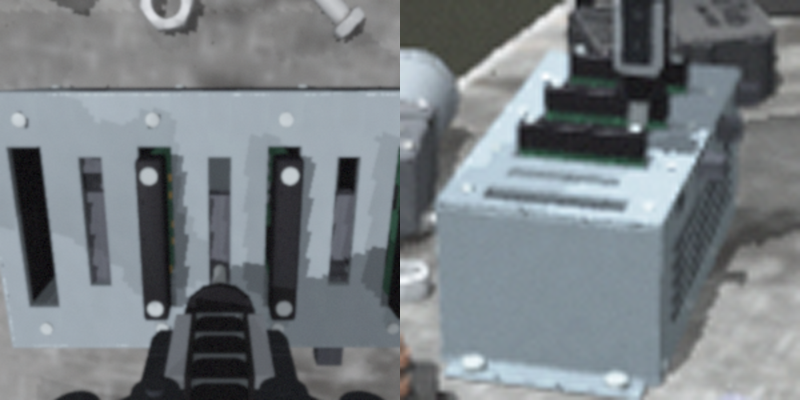

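Call:
servo_tool([
  [1,0.35,0,0,0,0,0],
  [1,0.35,0,0,0,0,0],
  [1,0.35,0,-2,0,0,0],
  [1,0.35,0,-6,0,0,0],
  [1,0.35,0,-9,0,0,0],
  [1,0.35,0,-9,0,0,0],
  [1,0.35,0,-9,0,0,0],
])

```text
clock: 21.15
position: [0.6267, 0.074, 0.2158]
tool_rot: [3.141, -0.0, 0.156]
force: [-0.2, -0.4, -1.5]
grip_width: 0.0154
finger_force: 59.3
```

```bash
python3 - <<'E'
from h import *
go((.456,.0784,.2,-.137),(.456,.0784,.125,-.137),(.456,.0784,.067,-.137))
s=bot.observe();d=snap('wrist')
R=Rn.from_euler('xyz',s['tool_rot'])
for ox in(-.0017,.001,.003,.005): print(ox,proj(d,np.array(s['position'])+R.apply([ox,.0008,.0518])).round(1))
np.set_printoptions(linewidth=250)
print(cv2.cvtColor(d['frame'],cv2.COLOR_BGR2GRAY)[255:285,300:330:1])
E
```

```text
[-16.8, -3.09, 1.58, 0.02, -0.01, 16.79]
[-16.8, -3.09, 9.08, 0.02, -0.01, 16.79]
[-16.8, -3.09, 14.88, 0.02, -0.01, 16.79]
-0.0017 [[314.1 270.6]]
0.001 [[314.1 266.4]]
0.003 [[314.1 263.3]]
0.005 [[314.1 260.1]]
[[165 167 166 164 165 164 163 163 164 166 167 167 166 168 166 168 167 168 165 166 168 166 168 166 166 165 167 166 168 167]
 [167 165 165 165 165 165 164 165 165 166 166 167 168 167 167 167 165 168 168 167 167 168 167 168 167 165 166 167 166 166]
 [167 166 166 164 165 166 165 165 164 165 167 167 166 164 165 165 166 167 167 165 166 166 167 167 167 167 168 166 164 166]
 [166 167 166 166 164 164 165 166 165 167 165 164 160 156 151 153 158 166 167 166 166 167 166 167 167 166 166 167 166 164]
 [166 164 165 166 166 164 165 165 166 164 164 160 150 138 134 133 142 153 164 166 167 166 166 166 167 166 165 165 165 166]
 [166 165 164 163 165 165 164 165 164 164 160 151 137 127 120 112 119 135 154 165 166 167 167 166 166 166 167 166 164 165]
 [166 165 167 167 167 167 169 168 168 165 159 142 132 123 116 111 106 115 142 162 169 170 170 168 168 167 166 170 166 164]
 [172 172 174 172 174 174
[... 2104 characters left out ...]
 36  35  34  36  38  33  35  34  38  36  38  38  40  38  37  39  35  37  35  32  22]
 [ 41  42  39  38  35  39  33  36  39  33  32  36  34  37  37  32  35  35  35  35  36  36  34  34  35  34  31  34  34  31]
 [ 36  39  39  34  37  37  39  33  35  38  35  36  38  39  33  35  39  32  39  34  38  36  38  35  38  32  29  37  35  27]
 [ 38  34  36  37  38  32  31  31  32  37  30  35  34  35  34  36  38  38  31  37  36  38  36  37  36  33  37  36  33  35]
 [ 39  35  36  35  33  32  31  25  27  30  31  33  35  25  33  35  36  33  32  35  35  31  34  36  36  36  36  37  37  35]
 [ 36  28  31  31  38  36  31  26  22  25  22  21  26  21  25  26  30  36  31  25  37  32  32  34  37  35  38  33  29  38]]
```

Call:
servo_tool([
  [1,-4,-0.8,0,0,0,4],
  [1,-8,-1.6,0,0,0,8],
  [1,-12,-2.4,0,0,0,13],
  [1,-15,-3,1,0,0,16.8],
  [1,-16.8,-3.1,1.6,0,0,16.8],
  [1,-16.8,-3.1,1.6,0,0,16.8],
  [1,-16.8,-3.1,1.6,0,0,16.8],
])

```text
clock: 21.9
position: [0.456, 0.0785, 0.1993]
tool_rot: [3.141, 0.001, -0.137]
force: [0.5, 0.3, -0.3]
grip_width: 0.0153
finger_force: 59.4
```

Call:
servo_tool([
  [1,-0.2,0,3,0,-3,0],
  [1,-0.2,0,6,0,-6,0],
  [1,-0.2,0,7.5,0,-6,0],
  [1,-0.2,0,7.5,0,-6,0],
  [1,-0.2,0,7.5,0,-6,0],
])

```text
clock: 22.4
position: [0.4545, 0.0792, 0.1249]
tool_rot: [-3.141, 0.105, -0.137]
force: [1.1, -0.5, -1.9]
grip_width: 0.0155
finger_force: 59.3
```

```bash
python3 - <<'E'
from h import *
s=bot.observe();d=snap('wrist','w9.png');print(s['position'],s['tool_rot'],s['force'])
R=Rn.from_euler('xyz',s['tool_rot'])
print(proj(d,np.array(s['position'])+R.apply([.0055,.0008,.0518])).round(1),proj(d,[.4543,.079,.05]))
# holes seen again: dark spots on wood
for w in ([.4600,.1203,.05],[.4486,.0378,.05]):
    u,v=proj(d,w)[0]; x0,y0=int(u)-15,int(v)-14; c=cv2.cvtColor(d['frame'],cv2.COLOR_BGR2GRAY)[y0:y0+28,x0:x0+30]
    m=(c<np.median(c)*.75).astype(np.uint8);n,l,st,ce=cv2.connectedComponentsWithStats(m)
    print((u,v),np.median(c),[(st[i].tolist(),(ce[i]+[x0,y0]).round(1).tolist()) for i in range(1,n) if st[i,4]>20])
E
```

```text
[0.4544546  0.07917848 0.1248713 ] [-3.14130227  0.10520337 -0.13685018] [ 1.05882665 -0.53380757 -1.85451398]
[[314.2 259.8]] [[313.2470656  243.24753009]]
(np.float64(248.20969324511566), np.float64(243.29077711876596)) 143.0 [([5, 4, 21, 20, 297], [247.8, 242.0])]
(np.float64(378.13278459232276), np.float64(243.22450460410727)) 113.0 []
```

Call:
servo_tool([
  [1,0.15,0,1.5,0,0,0],
  [1,0.25,0,2.5,0,0,0],
  [1,0.3,0,3,0,0,0],
  [1,0.35,0,3.5,0,0,0],
  [1,0.4,0,4,0,0,0],
  [1,0.4,0,4,0,0,0],
])

```text
clock: 23.05
position: [0.4538, 0.079, 0.0843]
tool_rot: [3.141, 0.105, -0.137]
force: [-0.0, -0.1, -0.8]
grip_width: 0.0152
finger_force: 59.3
```

Call:
servo_tool([
  [1,0.05,0,0.5,0,0,0],
  [1,0.1,0,1,0,0,0],
  [1,0.15,0,1.4,0,0,0],
  [1,0.17,0,1.7,0,0,0],
  [1,0.17,0,1.7,0,0,0],
])

```text
clock: 23.55
position: [0.4537, 0.079, 0.0671]
tool_rot: [3.141, 0.105, -0.137]
force: [0.3, -0.2, -0.7]
grip_width: 0.0153
finger_force: 59.3
```

Call:
servo_tool([
  [1,0.01,0,0.1,0,0,0],
  [1,0.02,0,0.2,0,0,0],
  [1,0.02,0,0.2,0,0,0],
])

```text
clock: 23.85
position: [0.454, 0.079, 0.066]
tool_rot: [3.141, 0.104, -0.137]
force: [-2.0, -0.0, 10.9]
grip_width: 0.0152
finger_force: 61.2
```

Call:
servo_tool([
  [3,0,0,0,0,0,0],
  [4,0,0,0,0,0,0],
  [5,0,0,0,0,0,0],
  [5,0,0,0,0,0,0],
  [5,0,0,0,0,0,0],
  [5,0,0,0,0,0,0],
])

```text
clock: 24.45
position: [0.4539, 0.079, 0.0655]
tool_rot: [-3.142, 0.105, -0.137]
force: [0.2, 0.6, 0.9]
grip_width: 0.0503
finger_force: 0.0
```

Call:
servo_tool([
  [5,-0.2,0,-2,0,0,0],
  [5,-0.5,0,-5,0,0,0],
  [5,-0.9,0,-9,0,0,0],
  [5,-1.3,0,-13,0,6,0],
  [5,-1.6,0,-16,0,6,0],
  [5,-1.6,0,-16,0,6,0],
  [5,-1.6,0,-16,0,6,0],
])

```text
clock: 25.15
position: [0.4548, 0.0787, 0.2267]
tool_rot: [3.142, -0.001, -0.137]
force: [0.3, 0.3, -0.8]
grip_width: 0.0496
finger_force: 0.0
```

```bash
python3 - <<'E'
from h import *
s=bot.observe();d=snap('wrist','w10.png');print(s['position'],s['tool_rot'],s['force'])
g=cv2.cvtColor(d['frame'],cv2.COLOR_BGR2GRAY)
print('exp',proj(d,[[.4543,.079,.114],[.4543,.079,.054]]).round(1))
u,v=proj(d,[.4543,.079,.114])[0]; x0,y0=int(u)-25,int(v)-25
m=cv2.inRange(g[y0:y0+50,x0:x0+50],170,255)
n,l,st,ce=cv2.connectedComponentsWithStats(m)
print([(st[i].tolist(),(ce[i]+[x0,y0]).round(1).tolist()) for i in range(1,n) if st[i,4]>15])
t=snap('top','top2.png');u,v=proj(t,[.4543,.079,.114])[0];print('top exp',u,v)
# carrier now
f=t['frame'];x0,y0=160,200;hsv=cv2.cvtColor(f[y0:350,x0:345],cv2.COLOR_BGR2HSV)
m=cv2.morphologyEx(cv2.inRange(hsv,(110,25,60),(140,255,255)),cv2.MORPH_CLOSE,np.ones((5,5)))
r=cv2.minAreaRect(max(cv2.findContours(m,0,2)[0],key=cv2.contourArea));P=np.array([onz(t,a+x0,b+y0,.055) for a,b in cv2.boxPoints(r)]);print(P.round(3).tolist(),P.mean(0))
E
```

```text
[0.45484886 0.07869955 0.22669472] [ 3.14153516e+00 -1.23625477e-03 -1.37384783e-01] [ 0.31273325  0.26606293 -0.84472184]
exp [[312.7 236.8]
 [313.  215.9]]
[([0, 0, 17, 32, 492], [294.3, 227.3]), ([38, 12, 12, 19, 208], [331.0, 232.1]), ([20, 21, 15, 15, 177], [313.8, 238.5])]
top exp 409.4920067678063 303.02958680266966
[[0.465, 0.428, 0.055], [0.562, 0.406, 0.055], [0.52, 0.239, 0.055], [0.424, 0.263, 0.055]] [0.49296078 0.33388321 0.055     ]
```

```bash
cat >> h.py <<'E'
def cardgo(i,*zs):
    y={1:-.0635,2:-.0135,3:.0365}[i]; go(*[(*(O+y*EY),z,YAW) for z in zs])
E
python3 - <<'E'
from h import *
cardgo(3,.2267,.14,.088)
d=load('wrist')
E
```

```text
[18.82, -4.91, -0.15, 0.01, 0.08, -16.8]
[18.83, -4.91, 8.52, 0.01, 0.08, -16.8]
[18.84, -4.91, 13.72, 0.01, 0.08, -16.8]
```

Call:
servo_tool([
  [4,5,-1.2,0,0,0,-6],
  [4,10,-2.4,0,0,0,-12],
  [4,14.5,-3.7,0,0,0,-16.8],
  [4,18.8,-4.9,0,0,0,-16.8],
  [4,18.8,-4.9,0,0,0,-16.8],
  [4,18.8,-4.9,0,0,0,-16.8],
])

```text
clock: 25.85
position: [0.6471, 0.1021, 0.2239]
tool_rot: [-3.141, 0.003, 0.156]
force: [0.4, -0.8, -0.3]
grip_width: 0.0402
finger_force: 0.0
```

```bash
cat > bars.py <<'E'
from h import *
s=bot.observe();d=snap('wrist');g=cv2.cvtColor(d['frame'],cv2.COLOR_BGR2GRAY)
for i,y in((1,-.0635),(2,-.0135),(3,.0365)):
    ps=[]
    for x in(.026,-.026):
        u,v=proj(d,[*(O+x*EX+y*EY),.102])[0]; x0,y0=int(u)-11,int(v)-13
        if x0<0 or y0<0: continue
        m=cv2.inRange(g[y0:y0+26,x0:x0+22],130,255); n,l,st,ce=cv2.connectedComponentsWithStats(m)
        c=[ce[k]+[x0,y0] for k in range(1,n) if 15<st[k,4]<150 and st[k,0]>0 and st[k,0]+st[k,2]<22]
        if len(c)==1:
            X=onz(d,*c[0],.102)[:2]-O; ps.append(((X@EX).round(4),(X@EY).round(4)))
        else: print(len(c))
    print(i,ps)
print(s['position'])
E
python3 bars.py
```

```text
1 [(np.float64(0.0245), np.float64(-0.0633)), (np.float64(-0.0277), np.float64(-0.0633))]
2 [(np.float64(0.0245), np.float64(-0.0132)), (np.float64(-0.0274), np.float64(-0.0132))]
3 [(np.float64(0.0244), np.float64(0.0368)), (np.float64(-0.0276), np.float64(0.0367))]
[0.64711501 0.10209185 0.22389213]
```

Call:
servo_tool([
  [3.5,-0.1,0,4,0,0,0],
  [3.5,-0.1,0,8,0,0,0],
  [3.5,-0.1,0,11,0,0,0],
  [3.5,-0.1,0,12.8,0,0,0],
  [3.5,-0.1,0,13.5,0,0,0],
  [3.5,-0.1,0,13.5,0,0,0],
  [3.5,-0.1,0,13.5,0,0,0],
])

```text
clock: 26.6
position: [0.6472, 0.1018, 0.0928]
tool_rot: [-3.142, -0.002, 0.156]
force: [0.1, 0.2, -0.2]
grip_width: 0.0351
finger_force: 0.0
```

Call:
servo_tool([
  [0.5,0,0,0,0,0,0],
  [0.5,0,0,0,0,0,0],
  [0.5,0,0,0,0,0,0],
  [0.5,0,0,0,0,0,0],
  [0.5,0,0,0,0,0,0],
  [0.5,0,0,0,0,0,0],
], force=50)

```text
clock: 27.2
position: [0.6472, 0.1018, 0.0921]
tool_rot: [-3.141, -0.001, 0.156]
force: [-0.0, -0.1, 5.7]
grip_width: 0.0082
finger_force: 51.2
```

Call:
servo_tool([
  [3,0,0,0,0,0,0],
  [3,0,0,0,0,0,0],
  [3,0,0,0,0,0,0],
  [3,0,0,0.3,0,0,0],
  [3,0,0,0.5,0,0,0],
  [3,0,0,0.5,0,0,0],
])

```text
clock: 27.8
position: [0.6464, 0.1015, 0.0858]
tool_rot: [3.142, 0.001, 0.156]
force: [0.6, -0.3, -0.5]
grip_width: 0.0303
finger_force: 0.0
```

Call:
servo_tool([
  [0.5,0,0,0,0,0,0],
  [0.5,0,0,0,0,0,0],
  [0.5,0,0,0,0,0,0],
  [0.5,0,0,0,0,0,0],
  [0.5,0,0,0,0,0,0],
  [0.5,0,0,0,0,0,0],
], force=50)

```text
clock: 28.4
position: [0.6467, 0.1017, 0.0864]
tool_rot: [-3.141, -0.0, 0.156]
force: [-0.7, 0.6, 1.0]
grip_width: 0.0087
finger_force: 52.1
```

Call:
servo_tool([
  [0.5,0,0,-1,0,0,0],
  [0.5,0,0,-2,0,0,0],
  [0.5,0,0,-3.5,0,0,0],
  [0.5,0,0,-5,0,0,0],
  [0.5,0,0,-6.5,0,0,0],
  [0.5,0,0,-8,0,0,0],
  [0.5,0,0,-10,0,0,0],
  [0.5,0,0,-12,0,0,0],
  [0.5,0,0,-14,0,0,0],
  [0.5,0,0,-14,0,0,0],
])

```text
clock: 29.4
position: [0.6476, 0.102, 0.2298]
tool_rot: [-3.141, -0.004, 0.156]
force: [-0.4, 0.6, 0.7]
grip_width: 0.0085
finger_force: 51.8
```

```bash
cat > car.py <<'E'
from h import *
import sys
t=snap('top','topc.png')
f=t['frame'];x0,y0=130,190;hsv=cv2.cvtColor(f[y0:360,x0:345],cv2.COLOR_BGR2HSV)
m=cv2.morphologyEx(cv2.inRange(hsv,(110,25,60),(140,255,255)),cv2.MORPH_CLOSE,np.ones((5,5)))
r=cv2.minAreaRect(max(cv2.findContours(m,0,2)[0],key=cv2.contourArea));P=np.array([onz(t,a+x0,b+y0,.055) for a,b in cv2.boxPoints(r)])
c=P.mean(0)[:2]+[.0015,-.0023]
i=max(range(4),key=lambda i:np.linalg.norm(P[i]-P[(i+1)%4])); w=P[i]-P[(i+1)%4]; w=w if w[1]>0 else -w
yaw=np.arctan2(-w[0],w[1]);print('carrier',c.round(4),yaw.round(3),[np.linalg.norm(P[i]-P[(i+1)%4]).round(3) for i in(0,1)])
s=float(sys.argv[1]); p=c+s*np.array([-np.sin(yaw),np.cos(yaw)]);st=bot.observe();print('target',p,st['position'],st['grip_width'],st['finger_force'],st['force'])
go((*p,.23,yaw),(*p,.14,yaw),(*p,.067,yaw))
E
python3 car.py .06
```

```text
carrier [0.4943 0.3317] -0.247 [np.float64(0.099), np.float64(0.171)]
target [0.50896619 0.38985623] [0.64711217 0.1017059  0.22806605] 0.008201600961047243 51.81147873401642 [ 0.41465783  0.4679349  -1.28126601]
[-9.17, -30.61, -0.22, -0.02, -0.13, 23.1]
[-9.19, -30.61, 8.78, -0.02, -0.13, 23.1]
[-9.21, -30.61, 16.08, -0.02, -0.13, 23.1]
```

Call:
servo_tool([
  [0.5,-1,-4,-0.2,0,0,3],
  [0.5,-2.2,-8,-0.2,0,0,6],
  [0.5,-3.4,-12,-0.2,0,0,10],
  [0.5,-4.6,-16,-0.2,0,0,13],
  [0.5,-5.8,-20,-0.2,0,0,16],
  [0.5,-7,-24,-0.2,0,0,20],
  [0.5,-8.2,-27.5,-0.2,0,0,23],
  [0.5,-9.2,-30.6,-0.2,0,0,23.1],
  [0.5,-9.2,-30.6,-0.2,0,0,23.1],
  [0.5,-9.2,-30.6,-0.2,0,0,23.1],
])

```text
clock: 30.45
position: [0.5053, 0.3933, 0.2279]
tool_rot: [-3.141, 0.001, -0.243]
force: [-0.5, 0.3, -1.4]
grip_width: 0.0088
finger_force: 51.8
```

```bash
cat > slots.py <<'E'
from h import *
s=bot.observe();d=snap('wrist','ws.png');g=cv2.cvtColor(d['frame'],cv2.COLOR_BGR2GRAY)
yaw=s['tool_rot'][2]; p=np.array(s['position'])
print(p,s['tool_rot'],s['grip_width'],s['force'])
m=cv2.inRange(g,0,60);m=cv2.morphologyEx(m,cv2.MORPH_OPEN,np.ones((3,3)))
for c in cv2.findContours(m,0,2)[0]:
    r=cv2.minAreaRect(c);w,h=sorted(r[1])
    if h>60 and 2.5<h/max(w,1)<8:
        X=onz(d,*r[0],.055);P=[onz(d,*q,.055) for q in cv2.boxPoints(r)]
        print(np.round(r[0],1),round(w,1),round(h,1),X.round(4),[np.linalg.norm(P[k]-P[k+1]).round(3) for k in(0,1)])
E
python3 slots.py
```

```text
[0.5053355  0.39331568 0.22788364] [-3.14129426e+00  9.58298162e-04 -2.42889758e-01] 0.008753126560881072 [-0.48675114  0.25794873 -1.40623359]
[ 61.1 323.8] 24.9 121.4 [0.4566 0.6678 0.055 ] [np.float64(0.126), np.float64(0.028)]
[303. 379.] 200.0 606.0 [0.3316 0.4481 0.055 ] [np.float64(0.583), np.float64(0.273)]
[165.6  27.9] 14.4 60.5 [0.6771 0.4677 0.055 ] [np.float64(0.011), np.float64(0.04)]
```

```bash
cat > prof.py <<'E'
from h import *
import sys
c=np.array(eval(sys.argv[1]));yaw=float(sys.argv[2]);d=load('wrist')
g=cv2.cvtColor(d['frame'],cv2.COLOR_BGR2GRAY).astype(np.float32)
ex=np.array([np.cos(yaw),np.sin(yaw)]);ey=np.array([-ex[1],ex[0]])
def line(fn,ts):
    P=proj(d,[[*(c+fn(t)[0]*ex+fn(t)[1]*ey),.055] for t in ts]).astype(np.float32)
    return cv2.remap(g,P[:,:1].copy(),P[:,1:].copy(),1)[:,0].astype(int)
ts=np.arange(-.095,.0951,.003)
for x in(.01,.025): 
    v=line(lambda t:(x,t),ts); print(x,' '.join(f'{int(round(t*1000))}:{q}' for t,q in zip(ts,v)))
ts=np.arange(-.06,.0601,.003)
for y in(-.06,-.02,.02): print('y',y,' '.join(f'{int(round(t*1000))}:{q}' for t,q in zip(ts,line(lambda t:(t,y),ts))))
E
python3 prof.py '[.4943,.3317]' -.247
```

```text
0.01 -95:104 -92:105 -89:103 -86:105 -83:105 -80:103 -77:106 -74:112 -71:102 -68:106 -65:106 -62:108 -59:107 -56:79 -53:69 -50:70 -47:67 -44:66 -41:74 -38:113 -35:109 -32:108 -29:102 -26:110 -23:107 -20:108 -17:89 -14:67 -11:69 -8:70 -5:76 -2:73 1:98 4:107 7:104 10:100 13:106 16:159 19:159 22:152 25:97 28:87 31:74 34:78 37:83 40:106 43:160 46:157 49:154 52:152 55:163 58:155 61:152 64:96 67:74 70:77 73:77 76:78 79:80 82:159 85:162 88:166 91:164 94:159
0.025 -95:106 -92:106 -89:107 -86:108 -83:110 -80:112 -77:116 -74:113 -71:103 -68:99 -65:104 -62:106 -59:109 -56:73 -53:65 -50:70 -47:65 -44:64 -41:80 -38:106 -35:108 -32:107 -29:104 -26:104 -23:104 -20:106 -17:81 -14:66 -11:66 -8:67 -5:77 -2:78 1:100 4:105 7:102 10:102 13:103 16:148 19:159 22:150 25:96 28:77 31:74 34:76 37:75 40:122 43:154 46:157 49:157 52:154 55:162 58:162 61:167 64:81 67:77 70:75 73:73 76:71 79:91 82:158 85:158 88:163 91:160 94:161
y -0.06 -60:146 -57:141 -54:136 -51:137 -48:138 -45:158 -42:162 -39:164 -36:161 -33:158 -30:160 -27:153 -24:159 -21:159 -18:112 -15:104 -12:105 -9:103 -6:106 -3:111 0:104 3:103 6:106 9:108 12:110 15:108 18:109 21:103 24:106 27:106 30:101 33:100 36:101 39:89 42:102 45:104 48:103 51:100 54:76 57:110 60:126
y -0.02 -60:140 -57:139 -54:134 -51:136 -48:140 -45:139 -42:158 -39:168 -36:159 -33:150 -30:148 -27:154 -24:147 -21:100 -18:107 -15:103 -12:111 -9:105 -6:99 -3:98 0:100 3:103 6:99 9:105 12:108 15:97 18:105 21:111 24:103 27:108 30:107 33:111 36:110 39:104 42:138 45:163 48:159 51:151 54:120 57:73 60:69
y 0.02 -60:121 -57:127 -54:125 -51:117 -48:108 -45:111 -42:150 -39:158 -36:159 -33:153 -30:155 -27:154 -24:153 -21:154 -18:158 -15:162 -12:166 -9:166 -6:155 -3:150 0:150 3:157 6:157 9:157 12:165 15:153 18:152 21:169 24:159 27:165 30:172 33:164 36:169 39:167 42:141 45:162 48:171 51:164 54:149 57:78 60:79
```

```bash
python3 car.py .06; python3 slots.py|head -1; python3 prof.py '[.4943,.3317]' -.247 | tail -5 | head -2
```

```text
carrier [0.5035 0.3399] -0.28 [np.float64(0.099), np.float64(0.17)]
target [0.52005452 0.39759628] [0.50636035 0.39158453 0.2278068 ] 0.008595723683736215 51.815051436424255 [ 0.97580472 -0.57582318 -1.34684254]
[1.18, -0.91, -0.22, 0.04, 0.02, 2.13]
[1.19, -0.92, 8.78, 0.04, 0.02, 2.13]
[1.19, -0.92, 16.08, 0.04, 0.02, 2.13]
[0.50636035 0.39158453 0.2278068 ] [ 3.14093228e+00  4.46308564e-04 -2.43247911e-01] 0.008595723683736215 [ 0.97580472 -0.57582318 -1.34684254]
0.01 -95:103 -92:106 -89:105 -86:105 -83:104 -80:104 -77:105 -74:112 -71:102 -68:107 -65:106 -62:108 -59:108 -56:77 -53:69 -50:68 -47:65 -44:66 -41:73 -38:112 -35:109 -32:109 -29:102 -26:110 -23:107 -20:107 -17:88 -14:68 -11:70 -8:71 -5:74 -2:72 1:98 4:108 7:103 10:102 13:111 16:160 19:159 22:155 25:98 28:88 31:71 34:77 37:81 40:103 43:161 46:156 49:154 52:152 55:164 58:154 61:148 64:89 67:74 70:76 73:79 76:77 79:78 82:158 85:161 88:166 91:163 94:159
0.025 -95:108 -92:107 -89:108 -86:108 -83:108 -80:109 -77:116 -74:113 -71:103 -68:99 -65:105 -62:107 -59:109 -56:70 -53:65 -50:67 -47:67 -44:65 -41:79 -38:105 -35:106 -32:106 -29:103 -26:103 -23:104 -20:106 -17:81 -14:67 -11:65 -8:69 -5:73 -2:79 1:98 4:103 7:103 10:102 13:103 16:155 19:158 22:143 25:95 28:80 31:75 34:77 37:75 40:126 43:155 46:157 49:158 52:154 55:161 58:162 61:165 64:81 67:78 70:75 73:73 76:71 79:91 82:158 85:159 88:162 91:160 94:160
```

```bash
python3 prof.py '[.5035,.3399]' -.28 | cut -c1-900
```

```text
0.01 -95:105 -92:103 -89:103 -86:102 -83:107 -80:100 -77:111 -74:109 -71:104 -68:106 -65:70 -62:66 -59:69 -56:68 -53:73 -50:87 -47:108 -44:102 -41:106 -38:101 -35:107 -32:99 -29:98 -26:70 -23:67 -20:66 -17:81 -14:73 -11:74 -8:107 -5:105 -2:106 1:101 4:124 7:156 10:148 13:121 16:94 19:75 22:72 25:72 28:77 31:148 34:161 37:160 40:159 43:158 46:160 49:151 52:148 55:76 58:78 61:79 64:67 67:70 70:115 73:154 76:168 79:166 82:160 85:159 88:105 91:105 94:107
0.025 -95:112 -92:116 -89:118 -86:117 -83:114 -80:110 -77:107 -74:105 -71:101 -68:103 -65:68 -62:65 -59:66 -56:63 -53:69 -50:84 -47:109 -44:103 -41:109 -38:112 -35:114 -32:101 -29:106 -26:72 -23:68 -20:64 -17:71 -14:77 -11:82 -8:110 -5:105 -2:112 1:151 4:153 7:154 10:164 13:134 16:92 19:71 22:75 25:77 28:79 31:148 34:162 37:161 40:158 43:150 46:154 49:161 52:140 55:81 58:75 61:76 64:76 67:76 70:121 73:166 76:164 79:164 82:157 85:152 88:129 91:123 94:116
y -0.06 -60:145 -57:139 -54:143 -51:144 -48:164 -45:159 -42:167 -39:153 -36:87 -33:71 -30:78 -27:89 -24:93 -21:95 -18:95 -15:94 -12:91 -9:74 -6:66 -3:65 0:65 3:69 6:69 9:67 12:67 15:67 18:65 21:66 24:69 27:68 30:68 33:64 36:93 39:108 42:108 45:119 48:108 51:79 54:117 57:159 60:167
y -0.02 -60:123 -57:129 -54:134 -51:132 -48:158 -45:160 -42:164 -39:159 -36:88 -33:72 -30:77 -27:77 -24:92 -21:88 -18:71 -15:64 -12:65 -9:64 -6:65 -3:68 0:66 3:69 6:67 9:65 12:66 15:64 18:65 21:66 24:64 27:65 30:65 33:62 36:144 39:156 42:164 45:166 48:132 51:73 54:61 57:105 60:120
y 0.02 -60:116 -57:108 -54:112 -51:125 -48:153 -45:153 -42:156 -39:156 -36:87 -33:73 -30:74 -27:72 -24:71 -21:74 -18:74 -15:79 -12:78 -9:80 -6:79 -3:75 0:74 3:76 6:78 9:72 12:74 15:76 18:74 21:78 24:75 27:75 30:77 33:69 36:140 39:152 42:156 45:160 48:130 51:73 54:73 57:123 60:148
```

```bash
python3 - <<'E'
from h import *
go((.5202,.3995,.228,-.28),(.5202,.3995,.14,-.28),(.5202,.3995,.067,-.28))
E
```

```text
[1.01, -1.24, -0.03, 0.07, 0.01, 2.01]
[1.01, -1.25, 8.77, 0.07, 0.01, 2.01]
[1.01, -1.26, 16.07, 0.07, 0.01, 2.01]
```

Call:
servo_tool([
  [0.5,1,-1.2,0,0,0,2],
  [0.5,1,-1.2,3,0,0,2],
  [0.5,1,-1.2,6,0,0,2],
  [0.5,1,-1.2,8,0,0,2],
  [0.5,1,-1.2,8,0,0,2],
  [0.5,1,-1.2,8,0,0,2],
  [0.5,1,-1.2,8,0,0,2],
  [0.5,1,-1.2,8,0,0,2],
])

```text
clock: 31.4
position: [0.5214, 0.3987, 0.1496]
tool_rot: [-3.14, -0.001, -0.282]
force: [-0.5, -0.2, -0.3]
grip_width: 0.0084
finger_force: 51.8
```

```bash
python3 slots.py|head -1;python3 - <<'E'
from h import *
go((.5202,.3995,.14,-.28),(.5202,.3995,.067,-.28))
E
python3 prof.py '[.5036,.3418]' -.28 | cut -c1-900 | head -3
```

```text
[0.52142175 0.39874276 0.14957669] [-3.14011182e+00 -8.37976712e-04 -2.82365805e-01] 0.008363919232783805 [-0.48257877 -0.16511878 -0.27298761]
[-0.12, -0.03, 0.94, -0.07, -0.04, -0.12]
[-0.12, -0.02, 8.24, -0.07, -0.04, -0.12]
0.01 -95:105 -92:105 -89:105 -86:105 -83:105 -80:108 -77:108 -74:106 -71:110 -68:77 -65:68 -62:67 -59:69 -56:69 -53:62 -50:107 -47:107 -44:106 -41:101 -38:107 -35:103 -32:94 -29:86 -26:64 -23:68 -20:66 -17:72 -14:80 -11:97 -8:109 -5:104 -2:106 1:105 4:107 7:96 10:98 13:66 16:65 19:88 22:80 25:81 28:87 31:109 34:105 37:107 40:102 43:109 46:123 49:146 52:93 55:26 58:59 61:58 64:33 67:74 70:159 73:163 76:165 79:164 82:164 85:123 88:107 91:108 94:108
0.025 -95:109 -92:108 -89:107 -86:106 -83:111 -80:106 -77:106 -74:110 -71:106 -68:81 -65:68 -62:65 -59:71 -56:64 -53:63 -50:108 -47:105 -44:105 -41:103 -38:101 -35:99 -32:107 -29:92 -26:66 -23:69 -20:66 -17:63 -14:74 -11:99 -8:106 -5:105 -2:105 1:97 4:102 7:106 10:104 13:65 16:65 19:76 22:76 25:74 28:89 31:109 34:103 37:106 40:97 43:104 46:115 49:150 52:94 55:77 58:78 61:75 64:79 67:76 70:167 73:161 76:164 79:167 82:147 85:126 88:117 91:118 94:110
y -0.06 -60:148 -57:151 -54:149 -51:138 -48:156 -45:153 -42:168 -39:160 -36:95 -33:76 -30:71 -27:88 -24:92 -21:93 -18:95 -15:91 -12:68 -9:65 -6:65 -3:62 0:65 3:65 6:70 9:67 12:66 15:66 18:69 21:67 24:67 27:72 30:67 33:66 36:85 39:104 42:108 45:111 48:101 51:72 54:77 57:113 60:113
```

Call:
servo_tool([
  [0.5,-0.1,0,2,0,0,0],
  [0.5,-0.1,0,4,0,0,0],
  [0.5,-0.1,0,5,0,0,0],
  [0.5,-0.1,0,6,0,0,0],
  [0.5,-0.1,0,6,0,0,0],
])

```text
clock: 31.95
position: [0.5195, 0.3989, 0.0876]
tool_rot: [3.141, 0.001, -0.282]
force: [-0.0, 0.2, -0.7]
grip_width: 0.0086
finger_force: 51.8
```

Call:
servo_tool([
  [0.5,0,0,1,0,0,0],
  [0.5,0,0,1.7,0,0,0],
  [0.5,0,0,2.1,0,0,0],
  [0.5,0,0,2.1,0,0,0],
  [0.5,0,0,2.1,0,0,0],
])

```text
clock: 32.45
position: [0.5199, 0.3991, 0.0673]
tool_rot: [-3.142, -0.0, -0.282]
force: [1.5, -0.8, -1.1]
grip_width: 0.0087
finger_force: 51.8
```

Call:
servo_tool([
  [2,0,0,0.1,0,0,0],
  [3,0,0,0.1,0,0,0],
  [3,0,0,0.1,0,0,0],
  [3,0,0,0.1,0,0,0],
  [3,0,0,-3,0,0,0],
  [3,0,0,-7,0,0,0],
  [3,0,0,-11,0,0,0],
  [3,0,0,-16,0,0,0],
  [3,0,0,-16,0,0,0],
])

```text
clock: 33.35
position: [0.522, 0.4005, 0.2342]
tool_rot: [-3.134, -0.005, -0.282]
force: [0.7, 0.3, -0.4]
grip_width: 0.0303
finger_force: 0.0
```

```bash
cat > ins.py <<'E'
from h import *
import sys
c=np.array(eval(sys.argv[1]));yaw=float(sys.argv[2]);d=snap('wrist','wi.png');g=cv2.cvtColor(d['frame'],cv2.COLOR_BGR2GRAY)
ey=np.array([-np.sin(yaw),np.cos(yaw)]);ex=np.array([ey[1],-ey[0]])
for y in eval(sys.argv[3]):
  for x in(.026,-.026):
    u,v=proj(d,[*(c+x*ex+y*ey),.082])[0];x0,y0=int(u)-18,int(v)-18
    m=cv2.inRange(g[y0:y0+36,x0:x0+36],150,255);n,l,st,ce=cv2.connectedComponentsWithStats(m)
    for k in range(1,n):
        if 12<st[k,4]<160 and st[k,2]<16 and st[k,3]<16:
            X=onz(d,*(ce[k]+[x0,y0]),.082)[:2]-c;print(y,x,'->',(X@ex).round(4),(X@ey).round(4),st[k,4])
E
python3 ins.py '[.5036,.3418]' -.28 '[.06]'; python3 - <<'E'
from h import *
cardgo(2,.23,.14,.087)
E
```

```text
0.06 0.026 -> 0.0323 0.0709 16
0.06 0.026 -> 0.0255 0.0586 44
0.06 -0.026 -> -0.0265 0.0588 37
[22.58, 29.66, 0.01, -0.23, -0.23, -25.09]
[22.55, 29.71, 9.0, -0.23, -0.23, -25.09]
[22.53, 29.73, 14.3, -0.23, -0.23, -25.09]
```

Call:
servo_tool([
  [3.5,3,4,0,0,0,-3],
  [3.5,6,8,0,0,0,-6],
  [3.5,9,12,0,0,0,-10],
  [3.5,12,16,0,0,0,-14],
  [3.5,15,20,0,0,0,-18],
  [3.5,18,24,0,0,0,-22],
  [3.5,21,27,0,0,0,-25],
  [3.5,22.5,29.7,0,0,0,-25],
  [3.5,22.5,29.7,0,0,0,-25],
  [3.5,22.5,29.7,0,0,0,-25],
])

```text
clock: 34.4
position: [0.653, 0.0507, 0.2264]
tool_rot: [-3.141, 0.001, 0.153]
force: [0.9, 0.4, -0.4]
grip_width: 0.035
finger_force: 0.0
```

```bash
python3 bars.py; python3 -c "
from h import *
cardgo(2,.14,.087)"
```

```text
0
1 [(np.float64(0.0246), np.float64(-0.0634))]
2 [(np.float64(0.0244), np.float64(-0.0132)), (np.float64(-0.0275), np.float64(-0.0132))]
0
0
3 []
[0.65296352 0.05066438 0.22639897]
[0.25, 0.02, 8.65, -0.04, 0.07, -0.08]
[0.26, 0.02, 13.95, -0.04, 0.07, -0.08]
```

Call:
servo_tool([
  [3.5,0.1,0,4,0,0,0],
  [3.5,0.1,0,8,0,0,0],
  [3.5,0.1,0,11,0,0,0],
  [3.5,0.1,0,12.8,0,0,0],
  [3.5,0.1,0,13.5,0,0,0],
  [3.5,0.1,0,13.8,0,0,0],
  [3.5,0.1,0,13.8,0,0,0],
])

```text
clock: 35.15
position: [0.6545, 0.052, 0.0898]
tool_rot: [-3.141, -0.001, 0.155]
force: [-0.6, -0.8, 0.1]
grip_width: 0.0348
finger_force: 0.0
```

Call:
servo_tool([
  [3,0,0,0.3,0,0,0],
  [0.5,0,0,0.3,0,0,0],
  [0.5,0,0,0.3,0,0,0],
  [0.5,0,0,0.3,0,0,0],
  [0.5,0,0,0.3,0,0,0],
  [0.5,0,0,0.3,0,0,0],
  [0.5,0,0,0.3,0,0,0],
], force=50)

```text
clock: 35.85
position: [0.6546, 0.0513, 0.0866]
tool_rot: [-3.142, -0.001, 0.154]
force: [-0.6, 0.6, 5.7]
grip_width: 0.0085
finger_force: 52.6
```

Call:
servo_tool([
  [0.5,0,0,-1,0,0,0],
  [0.5,0,0,-2,0,0,0],
  [0.5,0,0,-3.5,0,0,0],
  [0.5,0,0,-5,0,0,0],
  [0.5,0,0,-6.5,0,0,0],
  [0.5,0,0,-8,0,0,0],
  [0.5,0,0,-10,0,0,0],
  [0.5,0,0,-12,0,0,0],
  [0.5,0,0,-14,0,0,0],
  [0.5,0,0,-14,0,0,0],
])

```text
clock: 36.85
position: [0.6554, 0.0513, 0.2298]
tool_rot: [-3.142, -0.004, 0.154]
force: [-0.5, -1.1, -0.6]
grip_width: 0.0089
finger_force: 51.8
```

```bash
python3 car.py -.06; python3 -c "
from h import *
c=np.array([.5036,.3418]);p=c-.06*np.array([np.sin(.28),np.cos(.28)]);print(p);go((*p,.23,-.28))"
```

```text
carrier [0.5038 0.3407] -0.28 [np.float64(0.1), np.float64(0.172)]
target [0.48718663 0.28308144] [0.65482603 0.05136293 0.22806585] 0.008656378174384824 51.79273009300232 [-0.06125074 -0.41229996 -0.86744962]
[-13.0, -25.47, -0.22, -0.03, -0.14, 24.9]
[-13.02, -25.47, 8.78, -0.03, -0.14, 24.9]
[-13.04, -25.47, 16.08, -0.03, -0.14, 24.9]
[0.48701866 0.28413667]
[-13.0, -25.58, -0.22, -0.03, -0.14, 24.89]
```

Call:
servo_tool([
  [0.5,-2,-4,-0.2,0,0,4],
  [0.5,-4,-8,-0.2,0,0,8],
  [0.5,-6,-12,-0.2,0,0,12],
  [0.5,-8,-16,-0.2,0,0,16],
  [0.5,-10,-20,-0.2,0,0,20],
  [0.5,-12,-23.5,-0.2,0,0,24],
  [0.5,-13,-25.6,-0.2,0,0,24.9],
  [0.5,-13,-25.6,5,0,0,24.9],
  [0.5,-13,-25.6,8,0,0,24.9],
  [0.5,-13,-25.6,8,0,0,24.9],
])

```text
clock: 37.9
position: [0.4841, 0.2831, 0.1425]
tool_rot: [3.136, 0.004, -0.28]
force: [-0.3, 0.3, -0.9]
grip_width: 0.0088
finger_force: 51.7
```

```bash
python3 slots.py|head -1;python3 - <<'E'
from h import *
go((.487,.2841,.14,-.28),(.487,.2841,.067,-.28))
E
python3 prof.py '[.5036,.3418]' -.28 | cut -c1-900 | head -3
```

```text
[0.48414022 0.28308165 0.14254878] [ 3.1359709   0.00426868 -0.27950195] 0.00884663103863298 [-0.3246268   0.25865152 -0.86537189]
[0.13, -0.09, 0.51, 0.18, 0.13, -0.01]
[0.15, -0.12, 7.81, 0.18, 0.13, -0.01]
0.01 -95:99 -92:96 -89:96 -86:95 -83:101 -80:107 -77:105 -74:105 -71:164 -68:87 -65:47 -62:58 -59:26 -56:67 -53:73 -50:162 -47:160 -44:159 -41:139 -38:148 -35:140 -32:129 -29:110 -26:70 -23:75 -20:70 -17:60 -14:60 -11:132 -8:147 -5:141 -2:144 1:145 4:145 7:133 10:122 13:74 16:63 19:63 22:61 25:61 28:101 31:147 34:144 37:149 40:138 43:90 46:70 49:68 52:52 55:50 58:54 61:43 64:19 67:16 70:50 73:68 76:62 79:79 82:147 85:108 88:116 91:122 94:124
0.025 -95:102 -92:105 -89:105 -86:107 -83:109 -80:104 -77:112 -74:138 -71:160 -68:93 -65:76 -62:77 -59:73 -56:77 -53:73 -50:164 -47:158 -44:157 -41:137 -38:141 -35:139 -32:145 -29:120 -26:70 -23:70 -20:70 -17:62 -14:61 -11:137 -8:145 -5:142 -2:145 1:137 4:139 7:146 10:131 13:73 16:63 19:58 22:61 25:61 28:100 31:146 34:142 37:145 40:133 43:92 46:85 49:85 52:51 55:52 58:61 61:43 64:10 67:19 70:32 73:30 76:48 79:131 82:135 85:108 88:106 91:113 94:119
y -0.06 -60:20 -57:22 -54:20 -51:23 -48:25 -45:22 -42:25 -39:31 -36:41 -33:46 -30:111 -27:194 -24:207 -21:179 -18:52 -15:42 -12:23 -9:23 -6:30 -3:75 0:59 3:76 6:74 9:50 12:59 15:65 18:74 21:74 24:70 27:74 30:76 33:78 36:125 39:159 42:162 45:165 48:139 51:74 54:75 57:83 60:146
```

Call:
servo_tool([
  [0.5,0.1,-0.05,0,0,0,0],
  [0.5,0.1,-0.05,0,0,0,0],
  [0.5,0.1,-0.05,1.5,0,0,0],
  [0.5,0.1,-0.05,3,0,0,0],
  [0.5,0.1,-0.05,4.5,0,0,0],
  [0.5,0.1,-0.05,5.5,0,0,0],
  [0.5,0.1,-0.05,5.5,0,0,0],
])

```text
clock: 38.65
position: [0.4875, 0.2844, 0.0911]
tool_rot: [3.141, 0.0, -0.28]
force: [-0.1, -0.2, -0.6]
grip_width: 0.0086
finger_force: 51.8
```

Call:
servo_tool([
  [0.5,0,0,1,0,0,0],
  [0.5,0,0,1.5,0,0,0],
  [0.5,0,0,2,0,0,0],
  [0.5,0,0,2,0,0,0],
  [0.5,0,0,2,0,0,0],
])

```text
clock: 39.15
position: [0.4876, 0.2844, 0.0714]
tool_rot: [-3.142, -0.0, -0.28]
force: [-0.2, -0.1, -1.1]
grip_width: 0.0085
finger_force: 51.8
```

Lower 4 mm more, release, rise, and return for card 1.

Call:
servo_tool([
  [0.5,0,0,0.4,0,0,0],
  [0.5,0,0,0.4,0,0,0],
  [2,0,0,0.5,0,0,0],
  [3,0,0,0.5,0,0,0],
  [3,0,0,0.5,0,0,0],
  [3,0,0,-3,0,0,0],
  [3,0,0,-7,0,0,0],
  [3,0,0,-11,0,0,0],
  [3,0,0,-16,0,0,0],
  [3,0,0,-16,0,0,0],
])

```text
clock: 40.15
position: [0.4898, 0.2856, 0.2374]
tool_rot: [-3.134, -0.005, -0.281]
force: [0.8, 0.3, -0.6]
grip_width: 0.0298
finger_force: 0.0
```

```bash
python3 ins.py '[.5036,.3418]' -.28 '[-.06,.06]'; python3 - <<'E'
from h import *
cardgo(1,.23,.14,.087)
E
```

```text
-0.06 0.026 -> 0.0262 -0.0593 42
-0.06 -0.026 -> -0.0258 -0.0592 36
-0.06 -0.026 -> -0.0337 -0.073 35
0.06 0.026 -> 0.0258 0.0591 47
0.06 -0.026 -> -0.024 0.0667 17
0.06 -0.026 -> -0.0262 0.0592 39
0.06 -0.026 -> -0.0326 0.0661 70
0.06 -0.026 -> -0.0338 0.0512 84
[24.56, 22.32, 0.42, -0.21, -0.23, -25.0]
[24.53, 22.36, 9.42, -0.21, -0.23, -25.0]
[24.52, 22.38, 14.72, -0.21, -0.23, -25.0]
```

Both cards are seated (rivets 52 mm apart, mid-slot).

Call:
servo_tool([
  [3.5,4,3,0,0,0,-4],
  [3.5,7,6.5,0,0,0,-8],
  [3.5,10.5,10,0,0,0,-12],
  [3.5,14,13,0,0,0,-16],
  [3.5,17.5,16,0,0,0,-20],
  [3.5,21,19,0,0,0,-24],
  [3.5,24.5,22.3,0.4,0,0,-25],
  [3.5,24.5,22.3,0.4,0,0,-25],
  [3.5,24.5,22.3,0.4,0,0,-25],
  [3.5,24.5,22.3,0.4,0,0,-25],
])

```text
clock: 41.2
position: [0.6609, 0.0035, 0.2266]
tool_rot: [-3.141, 0.001, 0.157]
force: [0.1, 0.1, 0.5]
grip_width: 0.0354
finger_force: 0.0
```

```bash
python3 bars.py; python3 -c "
from h import *
cardgo(1,.14,.087)"
```

```text
1 [(np.float64(0.0246), np.float64(-0.0632)), (np.float64(-0.0273), np.float64(-0.0634))]
0
0
2 []
0
0
3 []
[0.66085084 0.00348617 0.2266378 ]
[0.2, 0.14, 8.69, -0.04, 0.04, 0.1]
[0.2, 0.14, 13.99, -0.04, 0.04, 0.1]
```

Call:
servo_tool([
  [3.5,0.05,0.1,4,0,0,0],
  [3.5,0.05,0.1,8,0,0,0],
  [3.5,0.05,0.1,11,0,0,0],
  [3.5,0.05,0.1,12.8,0,0,0],
  [3.5,0.05,0.1,13.5,0,0,0],
  [3.5,0.05,0.1,13.8,0,0,0],
  [3.5,0.05,0.1,13.8,0,0,0],
])

```text
clock: 41.95
position: [0.6623, 0.002, 0.09]
tool_rot: [-3.142, -0.001, 0.157]
force: [-0.3, -1.1, 0.0]
grip_width: 0.0349
finger_force: 0.0
```

Call:
servo_tool([
  [3,0,0,0.3,0,0,0],
  [0.5,0,0,0.3,0,0,0],
  [0.5,0,0,0.3,0,0,0],
  [0.5,0,0,0.3,0,0,0],
  [0.5,0,0,0.3,0,0,0],
  [0.5,0,0,0.3,0,0,0],
  [0.5,0,0,0.3,0,0,0],
], force=50)

```text
clock: 42.65
position: [0.6623, 0.0015, 0.0867]
tool_rot: [3.142, -0.001, 0.156]
force: [-1.1, -0.2, 6.4]
grip_width: 0.0083
finger_force: 52.6
```

Call:
servo_tool([
  [0.5,0,0,-1,0,0,0],
  [0.5,0,0,-2,0,0,0],
  [0.5,0,0,-3.5,0,0,0],
  [0.5,0,0,-5,0,0,0],
  [0.5,0,0,-6.5,0,0,0],
  [0.5,0,0,-8,0,0,0],
  [0.5,0,0,-10,0,0,0],
  [0.5,0,0,-12,0,0,0],
  [0.5,0,0,-14,0,0,0],
  [0.5,0,0,-14,0,0,0],
])

```text
clock: 43.65
position: [0.6632, 0.0014, 0.2299]
tool_rot: [3.141, -0.004, 0.156]
force: [-0.6, 0.1, -0.8]
grip_width: 0.0088
finger_force: 51.8
```

```bash
python3 car.py .02; python3 -c "
from h import *
c=np.array([.5036,.3418]);p=c+.0205*np.array([np.sin(.28),np.cos(.28)]);print(p);go((*p,.23,-.28))"
```

```text
carrier [0.5038 0.3409] -0.28 [np.float64(0.1), np.float64(0.171)]
target [0.509289   0.36007083] [0.66252645 0.00150913 0.22806911] 0.008436686862183572 51.77781879901886 [-0.48165294  0.22997315 -2.13681654]
[-9.56, -37.8, -0.22, -0.02, -0.14, 25.0]
[-9.58, -37.8, 8.78, -0.02, -0.14, 25.0]
[-9.6, -37.81, 16.08, -0.02, -0.14, 25.0]
[0.50926529 0.36150164]
[-9.54, -37.94, -0.22, -0.02, -0.14, 24.99]
```

Call:
servo_tool([
  [0.5,-1.1,-4.5,-0.2,0,0,3],
  [0.5,-2.2,-9,-0.2,0,0,6],
  [0.5,-3.3,-13.5,-0.2,0,0,9],
  [0.5,-4.4,-18,-0.2,0,0,12],
  [0.5,-5.5,-22.5,-0.2,0,0,15],
  [0.5,-6.6,-27,-0.2,0,0,19],
  [0.5,-7.8,-31.5,-0.2,0,0,23],
  [0.5,-9,-35.5,-0.2,0,0,25],
  [0.5,-9.5,-37.9,-0.2,0,0,25],
  [0.5,-9.5,-37.9,-0.2,0,0,25],
])

```text
clock: 44.7
position: [0.5065, 0.365, 0.2274]
tool_rot: [3.142, 0.002, -0.275]
force: [-0.4, -0.2, -1.0]
grip_width: 0.0087
finger_force: 51.7
```

Call:
servo_tool([
  [0.5,0,0,2,0,0,0],
  [0.5,0,0,5,0,0,0],
  [0.5,0,0,7.5,0,0,0],
  [0.5,0,0,7.5,0,0,0],
  [0.5,0,0,7.5,0,0,0],
  [0.5,0,0,7.5,0,0,0],
])

```text
clock: 45.3
position: [0.5099, 0.3612, 0.1547]
tool_rot: [-3.14, -0.001, -0.281]
force: [0.3, -0.2, -0.5]
grip_width: 0.0087
finger_force: 51.7
```

```bash
python3 slots.py|head -1;python3 - <<'E'
from h import *
go((.5091,.361,.14,-.28),(.5091,.361,.067,-.28))
E
python3 prof.py '[.5036,.3418]' -.28 | cut -c1-900 | head -5
```

```text
[0.50992391 0.36115309 0.15467192] [-3.14030658e+00 -9.71804033e-04 -2.80556340e-01] 0.008660461107153126 [ 0.27731468 -0.17960734 -0.48549795]
[-0.07, 0.05, 1.47, -0.09, -0.06, -0.03]
[-0.08, 0.06, 8.77, -0.09, -0.06, -0.03]
0.01 -95:111 -92:109 -89:111 -86:115 -83:109 -80:112 -77:113 -74:79 -71:34 -68:35 -65:29 -62:22 -59:31 -56:28 -53:55 -50:92 -47:93 -44:90 -41:86 -38:92 -35:93 -32:99 -29:88 -26:71 -23:72 -20:84 -17:77 -14:76 -11:102 -8:111 -5:108 -2:109 1:108 4:118 7:153 10:148 13:93 16:36 19:63 22:63 25:32 28:109 31:171 34:164 37:168 40:160 43:120 46:91 49:78 52:42 55:52 58:24 61:59 64:65 67:59 70:144 73:153 76:156 79:155 82:155 85:119 88:113 91:113 94:115
0.025 -95:111 -92:112 -89:118 -86:120 -83:115 -80:111 -77:110 -74:91 -71:30 -68:32 -65:25 -62:24 -59:40 -56:57 -53:54 -50:93 -47:90 -44:90 -41:87 -38:86 -35:96 -32:112 -29:92 -26:69 -23:66 -20:78 -17:78 -14:76 -11:106 -8:109 -5:108 -2:110 1:101 4:113 7:168 10:162 13:86 16:78 19:79 22:82 25:84 28:106 31:170 34:164 37:167 40:155 43:118 46:106 49:108 52:43 55:51 58:21 61:32 64:30 67:35 70:155 73:151 76:154 79:157 82:140 85:122 8
[... 155 characters left out ...]
9:25 -6:21 -3:23 0:25 3:24 6:25 9:26 12:26 15:24 18:23 21:21 24:26 27:27 30:64 33:66 36:87 39:109 42:110 45:115 48:103 51:75 54:80 57:126 60:151
y -0.02 -60:112 -57:107 -54:117 -51:123 -48:156 -45:157 -42:159 -39:155 -36:93 -33:71 -30:71 -27:80 -24:78 -21:80 -18:80 -15:88 -12:85 -9:80 -6:81 -3:85 0:81 3:77 6:77 9:84 12:82 15:87 18:81 21:75 24:79 27:84 30:82 33:81 36:99 39:108 42:167 45:169 48:145 51:77 54:77 57:76 60:132
y 0.02 -60:25 -57:29 -54:27 -51:23 -48:27 -45:25 -42:25 -39:49 -36:45 -33:98 -30:198 -27:211 -24:214 -21:175 -18:52 -15:37 -12:24 -9:20 -6:37 -3:65 0:63 3:66 6:63 9:64 12:63 15:64 18:71 21:76 24:82 27:84 30:77 33:78 36:149 39:167 42:160 45:165 48:148 51:78 54:77 57:75 60:125
```

Slot at 12–28 mm with the card centred in it; lower.

Call:
servo_tool([
  [0.5,-0.1,0,2,0,0,0],
  [0.5,-0.1,0,4,0,0,0],
  [0.5,-0.1,0,5,0,0,0],
  [0.5,-0.1,0,6,0,0,0],
  [0.5,-0.1,0,6.7,0,0,0],
  [0.5,-0.1,0,6.7,0,0,0],
])

```text
clock: 45.95
position: [0.5081, 0.3613, 0.0859]
tool_rot: [3.141, 0.0, -0.28]
force: [-0.2, -0.5, -1.3]
grip_width: 0.0088
finger_force: 51.8
```

Call:
servo_tool([
  [0.5,0,0,1,0,0,0],
  [0.5,0,0,1.7,0,0,0],
  [0.5,0,0,1.9,0,0,0],
  [0.5,0,0,1.9,0,0,0],
  [0.5,0,0,1.9,0,0,0],
])

```text
clock: 46.45
position: [0.5083, 0.3614, 0.0673]
tool_rot: [-3.142, -0.0, -0.28]
force: [-0.1, -0.4, -1.6]
grip_width: 0.0085
finger_force: 51.8
```

Call:
servo_tool([
  [1.8,0,0,0.1,0,0,0],
  [2.5,0,0,0.1,0,0,0],
  [2.5,0,0,0.1,0,0,0],
  [2.5,0,0,0.1,0,0,0],
  [2.5,0,0,-3,0,0,0],
  [2.5,0,0,-7,0,0,0],
  [2.5,0,0,-11,0,0,0],
  [2.5,0,0,-16,0,0,0],
  [2.5,0,0,-16,0,0,0],
  [2.5,0,0,-16,0,0,0],
])

```text
clock: 47.45
position: [0.5085, 0.3617, 0.2285]
tool_rot: [-3.14, -0.001, -0.28]
force: [-0.6, 0.1, -1.7]
grip_width: 0.0251
finger_force: 0.0
```

```bash
python3 ins.py '[.5036,.3418]' -.28 '[-.06,.02,.06]'; python3 car.py 0 | head -1; python3 - <<'E'
from h import *
t=load('top');g=cv2.cvtColor(t['frame'],cv2.COLOR_BGR2GRAY);u,v=proj(t,[.4535,.081,.114])[0];x0,y0=int(u)-12,int(v)-12
m=cv2.inRange(g[y0:y0+24,x0:x0+24],0,70);n,l,st,ce=cv2.connectedComponentsWithStats(m)
print('probe exp',u,v,[(st[k].tolist(),(ce[k]+[x0,y0]).round(1)) for k in range(1,n)])
E
```

```text
-0.06 -0.026 -> -0.0258 -0.0593 37
-0.06 -0.026 -> -0.0332 -0.0694 133
0.02 0.026 -> 0.041 0.0114 19
0.02 0.026 -> 0.0251 0.0206 46
0.02 -0.026 -> -0.0269 0.0206 37
0.06 0.026 -> 0.0323 0.0678 20
0.06 0.026 -> 0.0256 0.0589 51
0.06 0.026 -> 0.016 0.0722 32
0.06 -0.026 -> -0.0234 0.0701 89
0.06 -0.026 -> -0.0264 0.0592 41
carrier [0.4996 0.3258] -0.285 [np.float64(0.099), np.float64(0.14)]
probe exp 408.2028481464854 303.58369652899245 [([1, 6, 15, 14, 104], array([402.2, 303.5])), ([17, 9, 1, 1, 1], array([413., 300.]))]
```

```bash
python3 -c "
from workcell import bot
print(bot.job_done())"
```

```text
the job is handed in; nothing more can be done
None
```

The three cards present (1, 2 and 3; pocket 4 was empty) measured mid-slot and at full depth in the foam carrier, the probe is back in its stand, and the job is handed in; it returned no verdict.

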